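# Put the lounge's hearing-aid cases away for the night

### The job

Put all the hearing-aid cases away in the wooden box: carry the metal tray over and tip the cases on it out into the box, put the ones lying about on the sill in as well, and set the empty tray back flat in the middle of its cork mat. Once every case is in, shut the lid fully, and only then turn both brass turnbuttons square across its edge so that it is secured. Leave the other things on the sill where they are.

Things in the scene. Friction and masses are not known exactly. Their poses are not given: they have to be found in the camera images.
- box: pale wooden storage box fixed to the sill, 160 (own x) x 220 (own y) x 80 mm high outside, walls and floor 6 mm, open top; origin at the centre of its underside, z up. The lid is hinged along its +x rim; along its -x side runs a wooden ledge 50 mm wide (own x -80 to -130 mm) and 200 mm long, 90 mm high, that carries the two turnbuttons.
- lid (a joint): hinge of the box's flat wooden lid (160 x 220 x 8 mm, no handle): 0 = shut on the rim, grows as it opens, about 1.57 = standing upright, stop at 1.9. Stiff: it stays where it is left (about 2 N at its free edge moves it). The lid stands open at the start.
- lid_hinge (a point): middle of the lid's hinge line, on the box's +x rim, 80.5 mm above the sill; the hinge line runs along the box's own y
- lid_edge (a point): middle of the lid's free edge, on its outer (upper when shut) face; 160 mm from the hinge line; 88.5 mm above the sill when shut
- turn_a (a joint): angle of the brass turnbutton pivoted at the box's own (-105, -55) mm. 0 = along the ledge, clear of the lid; grows as it turns clockwise seen from above; 1.57 = square across the shut lid's edge, lapping 17 mm over it; stops at -0.45 and 1.62. Stays where it is left.
- turn_b (a joint): the other turnbutton, just the same (also clockwise), at the box's own (-105, +55) mm
- turn_a_grip (a point): point on turn_a's upright pivot axis, at the height to grip (113.5 mm above the sill). The turnbutton is a bar 84 (own y) x 14 x 8 mm turning about its middle, with a finger grip 60 (own y) x 10 mm standing 22 mm up on it; underside 91.5, top 121.5 mm above the sill
- turn_b_grip (a point): the same for turn_b
- tray: brushed aluminium tip-out tray: floor 150 (own x) x 108 mm (own y), 5 mm thick and slippery, walls 18 to 24 mm high on three sides, open at the lip (-x end); bar handle 16 mm wide, from 6 to 34 mm above the underside, sticking out at the +x end (own x 73 to 153 mm). 160 g. Origin at the centre of the floor's underside.
- tray_grip (a point): where to grip the tray's handle: own (117, 0, 24) mm; the handle runs along the tray's x
- tray_lip (a point): middle of the tray's open lip: own (-75, 0, 5) mm
- mat: thin cork mat, 200 (own x) x 150 x 3 mm, fixed on the sill, on which the tray stands at the start; origin at the centre of its underside
- puck: bystander: brushed tin hearing-aid charging puck, 70 mm across, 24 mm high
- opener: bystander: orange plastic battery-door opener, 116 x 26 x 14 mm
- jar: bystander: frosted jar with cork stopper, 58 mm across, 75 mm high
- glasses_case: bystander: blue spectacles case, 160 x 65 x 35 mm
- case_1: hearing-aid case, a closed off-white plastic pod with a grey seam, 60 (own x) x 36 (own y) x 24 mm (own z) with rounded edges, 35 g; origin at the centre of its underside. Stands on the tray at the start. May be absent.
- case_2: hearing-aid case, a closed off-white plastic pod with a grey seam, 60 (own x) x 36 (own y) x 24 mm (own z) with rounded edges, 35 g; origin at the centre of its underside. Stands on the tray at the start. May be absent.
- case_3: hearing-aid case, a closed off-white plastic pod with a grey seam, 60 (own x) x 36 (own y) x 24 mm (own z) with rounded edges, 35 g; origin at the centre of its underside. Stands on the tray at the start. May be absent.
- case_4: hearing-aid case, a closed off-white plastic pod with a grey seam, 60 (own x) x 36 (own y) x 24 mm (own z) with rounded edges, 35 g; origin at the centre of its underside. Lies about on the sill at the start. May be absent.
- case_5: hearing-aid case, a closed off-white plastic pod with a grey seam, 60 (own x) x 36 (own y) x 24 mm (own z) with rounded edges, 35 g; origin at the centre of its underside. Lies about on the sill at the start. May be absent.
- case_6: hearing-aid case, a closed off-white plastic pod with a grey seam, 60 (own x) x 36 (own y) x 24 mm (own z) with rounded edges, 35 g; origin at the centre of its underside. Lies about on the sill at the start. May be absent.
Mind the look-alikes: they are no part of the job. What is shaped like the case_5 but orange is not meant.

How it is judged:
By the outcome, as a careful person would: the job done as asked, in the order asked, and still so for the second after the job is handed in, with the robot touching nothing.
Of case_1, case_2, case_3 only 2 to 3 are there at a start; the rules pass over those that are not, and their reading is None.
Of case_4, case_5, case_6 only 1 to 3 are there at a start; the rules pass over those that are not, and their reading is None.
At some moment in a run one of case_4, case_5, case_6 may be knocked a few centimetres aside while the robot is not near it.
It also fails if it takes over 210 s, if anything falls off the work surface, if the arm or the gripper's body presses on something with over 40 N, if the wrist force passes 120 N, or if a joint passes its speed limit or range.

### The arm

A 6-joint arm with a two-finger parallel gripper is mounted at the origin on the work surface. World frame = base frame: x ahead of the robot, y to its left, z up, the work surface at z = 0. Lengths are in m, angles in rad, forces in N, time in s.
With the tool pointing down it reaches from about 0.425 to 1.125 m from the base axis. Payload 14.9 kg.
Tool frame: the origin (TCP) lies at the very end of the fingers, on their centre line; the grasp point (between the pads) lies 19 mm behind it; z points along the fingers, y is the line along which they close (so a half turn about z gives the same grasp; the last joint's range is limited). The gripper opens to 91 mm and grips with 3 to 60 N. Pads are 32 mm wide; open, the fingers measure 118 mm over their backs; the gripper's body (76 mm by 178 mm) begins 60 mm behind the grasp point.
Start: joints at [1.142, 0.379, 1.734, -0, 1.028, -0.033], TCP at [0.27, 0.646, 0.214] pointing down, gripper open.
Joint ranges: [-2.77, 2.77], [-0.74, 2.19], [0, 2.66], [-1.06, 4.2], [0.31, 2.87], [-3.08, 3.08]. Speed limits (rad/s): [1.89, 1.89, 2.39, 3.14, 3.14, 3.14].

### API

Orientations are given as a rotation vector (axis times angle).
In Python, from plant import env, eyes, workorder gives the robot as it stands.
- The arm moves only by the tool arm_command, never from a script. Its argument "rows" is a list of rows, each an object with "delta_pos": the shift along the tool's x, y, z in cm, a list of three; "dr": the turn, a rotation vector about the tool's x, y, z in rad, a list of three; "grip": the closure, from 0 (fully open) to 1 (shut). In form: [{"delta_pos": [dx, dy, dz], "dr": [rx, ry, rz], "grip": grip}, ...]. A call has 1 to 8 rows; each row is the pose to reach, as a shift and turn from the pose commanded when the call began, along the tool's axes at that moment; what a row does not reach only later rows make up. A row lasts 1/12 s, in which the tool goes at most 41.7 mm and 7.16 degrees, less where a joint would pass 70% of its speed; a pose out of reach is approached as far as the arm can. A call with a gripper value outside its range is refused whole. The fingers move at their own pace and stop on an object; the grip force is fixed at half the most. Time passes only in rows, so rows that repeat a pose let the fingers close. It gives the time, the measured TCP pose, the force, the opening and the grip force at its end, in the units of the state.
- env.sense(): the state, without advancing time (a new reading comes with each control period).
- eyes.capture(name): name is "scene" or "top" or "wrist"; returns a dict with "frame" (400x640x3 uint8, red, green, blue), "camera_matrix" (3x3 intrinsics, pixels), "xyz" and "rotation" of the camera in the world; the wrist camera has in their place "T_tool_cam" (4x4, takes a point from camera to tool coordinates, whose origin is the TCP and whose axes are the flange's). Camera axes: x right, y down, z forward; pixel columns grow to the right and rows downward; lengths in m; the calibration is good to about 2 mm. A picture is of the moment at which its call begins: read the wrist's pose just before it. There is no depth.
- workorder.job_done(): hands the job in; it is judged then, once.
The state is a dict: "time_s": time; "joints": joint angles; "dq": joint speeds; "joint_torque": joint torques, N m; "eef_pos": TCP position; "eef_rot": TCP orientation; "contact_force": force on the tool from outside, world axes, zero at the start; "torque": the same for the moment, N m; "finger_gap": opening from 0.0 (shut) to 1.0 (fully open); "finger_force": force on a finger pad.
Only numpy, scipy, OpenCV 4.12 (cv2) and the standard library are available. Lean on these libraries where they do the work, as an engineer would, in place of code of your own. Each camera call takes 0.05 s, during which the arm holds its last target. There are 200 camera calls.

## Working session

There is one attempt and no reset: what is moved stays moved. The work goes in short steps, Python scripts to look and compute and a tool call to move; the robot and the scene stay as the last step left them, time stands still between calls to the robot, and variables do not carry over. Pictures are saved under pics/ and viewed, at most 14 in all, crops included, and the job is handed in when it is done.

Besides the shell and the picture viewer there is one more tool, called as name(argument=value, ...), one argument or row to a line, values as JSON. arm_command: Moves the arm, as the interface text tells. Its arguments: {"type":"object","properties":{"rows":{"type":"array","items":{"type":"object","properties":{"delta_pos":{"type":"array","items":{"type":"number"}},"dr":{"type":"array","items":{"type":"number"}},"grip":{"type":"number"}}}}},"required":["rows"]}

```bash
ls; mkdir -p pics
python3 - <<'E'
from plant import env,eyes,workorder
import cv2,numpy as np
print(env.sense())
for n in ["scene","top"]:
    c=eyes.capture(n); print(n,c["camera_matrix"],c["xyz"],c["rotation"])
    cv2.imwrite(f"pics/{n}0.png",c["frame"][:,:,::-1])
c=eyes.capture("wrist");print(c["T_tool_cam"],c["camera_matrix"])
cv2.imwrite("pics/wrist0.png",c["frame"][:,:,::-1])
E
```

```text
pics
{'time_s': 0.0, 'joints': array([ 1.14170471e+00,  3.79411371e-01,  1.73477770e+00,  4.53189664e-06,
        1.02848907e+00, -3.32618153e-02]), 'dq': array([ 0.00082367,  0.00051263,  0.00098672, -0.00080132, -0.0033284 ,
        0.00028725]), 'joint_torque': array([-1.95436536e-03, -7.63746285e+01, -4.34359002e+01,  6.49978523e-02,
        4.25075472e-02, -1.32490645e-04]), 'eef_pos': array([0.26971763, 0.64552442, 0.21328782]), 'eef_rot': array([-6.17670675e-01, -3.08001595e+00,  1.65818335e-03]), 'contact_force': array([-0.80386197, -0.30578545,  0.36223366]), 'torque': array([-0.00239584, -0.01450149,  0.01213531]), 'finger_force': 0.0, 'finger_gap': 0.9989294469434971}
scene [[361.1747932    0.         313.22023937]
 [  0.         361.1747932  206.71985489]
 [  0.           0.           1.        ]] [ 0.84854368 -0.59649896  0.69471872] [-2.26834802 -0.53947611  0.25071939]
top [[426.82301365   0.         319.58542618]
 [  0.         426.82301365 204.41378338]
 [  0.           0.           1.        ]] [ 0.44820956 -0.0300976   1.22858163] [-2.15470649  2.20312552 -0.11442288]
[[ 6.00373293e-04 -9.59330110e-01 -2.82285989e-01  7.93697173e-02]
 [ 9.99999627e-01  7.51281830e-04 -4.26355599e-04  3.94201660e-04]
 [ 6.21092098e-04 -2.82285627e-01  9.59330203e-01 -1.71152209e-01]
 [ 0.00000000e+00  0.00000000e+00  0.00000000e+00  1.00000000e+00]] [[323.96404801   0.         320.78962879]
 [  0.         323.96404801 196.82188805]
 [  0.           0.           1.        ]]
```

View pics/scene0.png

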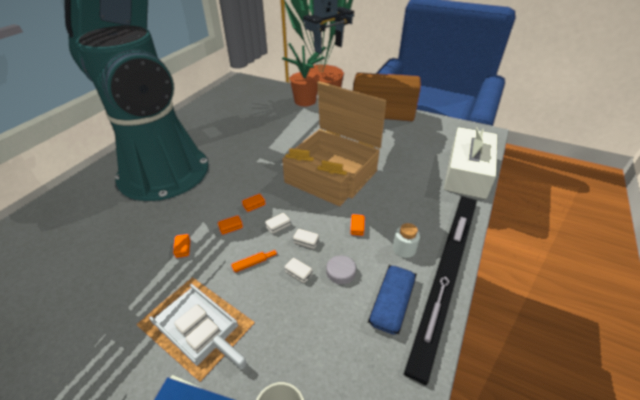

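View pics/top0.png

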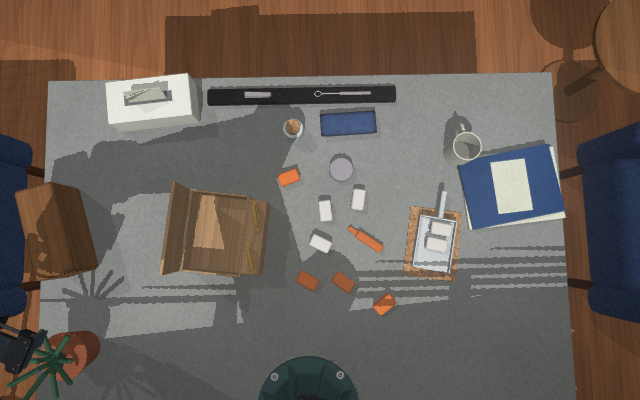

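The scene picture shows white cases on the sill at (277,222), (306,238), (298,270), and two on the tray at (192,318) and (202,333). The things they could be taken for are the orange pods at (254,202), (230,225), (181,245), (358,225), and the orange opener at (254,261). In the top picture the white cases are at (325,210), (358,198), (320,242), with (439,229) and (437,243) on the tray. The box is near (222,234), with its ledge on the right and its lid on the left. I choose the off-white pods only.

```bash
cat > h.py <<'E'
import numpy as np,cv2
from scipy.spatial.transform import Rotation as R
from plant import env,eyes
def cap(n,save=None):
    s=env.sense(); c=eyes.capture(n); K=c["camera_matrix"]
    if n=="wrist":
        T=np.eye(4);T[:3,:3]=R.from_rotvec(s["eef_rot"]).as_matrix();T[:3,3]=s["eef_pos"]
        M=T@c["T_tool_cam"]; Rc,p=M[:3,:3],M[:3,3]
    else: Rc,p=R.from_rotvec(c["rotation"]).as_matrix(),np.array(c["xyz"])
    if save: cv2.imwrite(f"pics/{save}.png",c["frame"][:,:,::-1])
    return dict(im=c["frame"],K=K,R=Rc,p=p)
def ray(c,uv):
    d=c["R"]@np.linalg.solve(c["K"],[uv[0],uv[1],1.]); return d/np.linalg.norm(d)
def plane(c,uv,z):
    d=ray(c,uv); return c["p"]+d*(z-c["p"][2])/d[2]
def tri(c1,u1,c2,u2):
    d1,d2=ray(c1,u1),ray(c2,u2)
    t=np.linalg.lstsq(np.c_[d1,-d2],c2["p"]-c1["p"],rcond=None)[0]
    a,b=c1["p"]+t[0]*d1,c2["p"]+t[1]*d2
    return (a+b)/2,np.linalg.norm(a-b)
def proj(c,X):
    q=c["K"]@(c["R"].T@(np.asarray(X)-c["p"])); return q[:2]/q[2]
def hsv(c): return cv2.cvtColor(c["im"],cv2.COLOR_RGB2HSV)
def blobs(m,lo=30,hi=1e9):
    m=cv2.morphologyEx(m.astype(np.uint8),cv2.MORPH_OPEN,np.ones((2,2)))
    cs,_=cv2.findContours(m,cv2.RETR_EXTERNAL,cv2.CHAIN_APPROX_NONE)
    return [(k,cv2.contourArea(k),cv2.minAreaRect(k)) for k in cs if lo<cv2.contourArea(k)<hi]
E
python3 - <<'E'
from h import *
for n in ["scene","top"]:
    c=cap(n); H=hsv(c)
    print(n,"orig",proj(c,[0,0,0]))
    for k,a,r in blobs((H[...,1]<50)&(H[...,2]>185),40,1200):
        u=r[0]; print("W",np.round(u),a,np.round(r[1]),round(r[2]),np.round(plane(c,u,.018),3))
    if n=="top":
        for k,a,r in blobs((H[...,0]<18)&(H[...,1]>90)&(H[...,2]>80),60):
            if a<8000: print("O",np.round(r[0]),a,np.round(r[1]),round(r[2]),np.round(plane(c,r[0],.003),3))
t=cap("top");s=cap("scene")
a=cv2.resize(t["im"][170:290,150:280],None,fx=4.6,fy=4.6,interpolation=2)[:,:,::-1]
cv2.imwrite("pics/box_top.png",a)
b=cv2.resize(s["im"][75:210,270:400],None,fx=4.4,fy=4.4,interpolation=2)[:,:,::-1]
cv2.imwrite("pics/box_scene.png",b)
E
```

```text
scene orig [163.27689373 172.14644037]
W [280. 391.] 86.0 [16. 47.] 90 [ 0.677 -0.405  0.018]
W [229. 350.] 219.5 [36.  7.] 42 [ 0.549 -0.385  0.018]
W [206. 297.] 48.5 [36.  2.] 40 [ 0.433 -0.312  0.018]
W [299. 268.] 275.0 [24. 13.] 31 [ 0.575 -0.152  0.018]
W [403. 240.] 42.0 [17.  4.] 34 [0.767 0.043 0.018]
W [306. 237.] 217.5 [23. 11.] 17 [ 0.544 -0.057  0.018]
W [278. 221.] 186.0 [10. 22.] 63 [ 0.452 -0.041  0.018]
W [180.  96.] 50.0 [ 7. 16.] 15 [-0.294  0.405  0.018]
W [294.  70.] 43.5 [9. 7.] 90 [-0.002  0.85   0.018]
W [294.  39.] 168.0 [35. 10.] 57 [-0.207  1.22   0.018]
top orig [307.71961096 407.33468355]
W [431. 269.] 94.0 [32.  5.] 4 [ 0.373 -0.355  0.018]
W [321. 244.] 201.0 [20. 11.] 27 [ 0.448 -0.047  0.018]
W [434. 242.] 1022.0 [34. 44.] 8 [ 0.447 -0.368  0.018]
W [537. 221.] 175.5 [ 6. 58.] 79 [ 0.501 -0.664  0.018]
W [326. 212.] 198.0 [20. 11.] 84 [ 0.541 -0.063  0.018]
W [443. 205.] 76.5 [ 4. 26.] 8 [ 0.552 -0.399  0.018]
W [359. 200.] 195.5 [11. 20.] 7 [ 0.571 -0.158  0.018]
O [ 25. 386.] 240.0 [13. 31.] 39 [0.079 0.776 0.003]
O [ 26. 370.] 81.5 [ 7. 24.] 60 [0.121 0.776 0.003]
O [  8. 380.] 296.5 [33. 15.] 90 [0.094 0.826 0.003]
O [ 72. 352.] 815.0 [47. 31.] 61 [0.165 0.651 0.003]
O [385. 305.] 279.5 [14. 22.] 50 [ 0.274 -0.224  0.003]
O [ 24. 311.] 716.0 [32. 42.] 2 [0.28  0.789 0.003]
O [604. 344.] 5327.5 [111.  70.] 90 [ 0.152 -0.838  0.003]
O [344. 283.] 255.5 [22. 13.] 36 [ 0.338 -0.109  0.003]
O [308. 281.] 255.5 [22. 13.] 30 [ 0.344 -0.008  0.003]
O [366. 239.] 280.0 [40.  9.] 34 [ 0.46  -0.176  0.003]
O [458. 235.] 155.0 [50. 16.] 80 [ 0.465 -0.441  0.003]
O [433. 244.] 718.5 [52. 70.] 7 [ 0.441 -0.369  0.003]
O [216. 235.] 7243.5 [101.  94.] 8 [0.481 0.251 0.003]
O [575. 229.] 2055.0 [105.  22.] 86 [ 0.476 -0.782  0.003]
O [ 47. 227.] 3596.0 [106.  61.] 84 [0.514 0.732 0.003]
O [289. 178.] 254.0 [13. 21.] 69 [0.642 0.04  0.003]
O [293. 128.] 130.5 [13. 12.] 90 [0.791 0.027 0.003]
```

View pics/box_top.png

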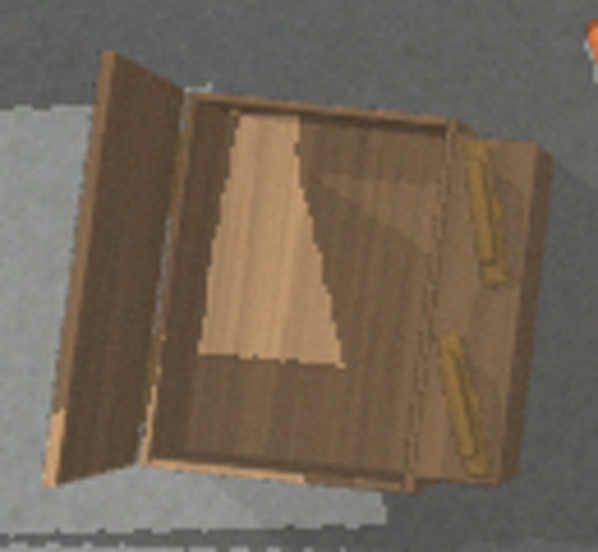

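View pics/box_scene.png

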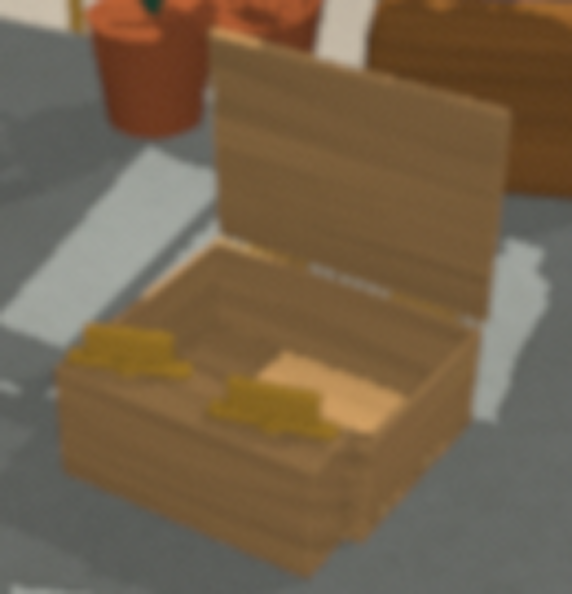

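The box crops show the rim corners in the top crop at (190,95), (145,463), (452,122), (410,488), and the turnbuttons at about (487,213) and (463,405), turned a little counterclockwise. The lid is upright.

Run:
```python
from h import *
t=cap("top");s=cap("scene")
ft=lambda u:np.array(u)/4.6+[150,170]-.4
fs=lambda u:np.array(u)/4.4+[270,75]-.4
P=[plane(t,ft(u),.08) for u in [(190,95),(145,463),(410,488),(452,122)]]
P=np.array(P);print(P.round(3))
for i in range(4): print(np.linalg.norm(P[i]-P[i-3]).round(3))
C=P.mean(0); ex=(P[0]+P[1]-P[2]-P[3]);ey=(P[1]+P[2]-P[0]-P[3])
print("C",C,"yaw x",np.degrees(np.arctan2(ex[1],ex[0])),"yaw y",np.degrees(np.arctan2(ey[1],ey[0]))+90)
print("tri farcorner",tri(t,ft((452,122)),s,fs((358,445))),"hinge corner a",tri(t,ft((190,95)),s,fs((480,325))),tri(t,ft((145,463)),s,fs((222,243))))
for z in(.1,.1215):
  for u in [(478,147),(495,272),(447,337),(478,470)]: print(z,plane(t,ft(u),z).round(3))
print("lid",tri(t,ft((107,52)),s,fs((510,108))),tri(t,ft((50,484)),s,fs((215,35))))
```

```text
[[0.602 0.302 0.08 ]
 [0.388 0.327 0.08 ]
 [0.37  0.174 0.08 ]
 [0.582 0.149 0.08 ]]
0.215
0.154
0.214
0.155
C [0.48554692 0.23808336 0.08      ] yaw x 83.08410556326251 yaw y 263.2412388561723
tri farcorner (array([0.58000921, 0.14718398, 0.08274775]), np.float64(0.004499589186788135)) hinge corner a (array([0.60178602, 0.30120643, 0.08506965]), np.float64(0.0018711555655418401)) (array([0.39033711, 0.32897647, 0.07831033]), np.float64(0.005547415823463523))
0.1 [0.565 0.131 0.1  ]
0.1 [0.493 0.122 0.1  ]
0.1 [0.456 0.149 0.1  ]
0.1 [0.381 0.132 0.1  ]
0.1215 [0.563 0.128 0.121]
0.1215 [0.492 0.119 0.121]
0.1215 [0.456 0.146 0.121]
0.1215 [0.382 0.129 0.121]
lid (array([0.6034279 , 0.29683806, 0.24508007]), np.float64(0.00245011730448593)) (array([0.38825977, 0.32526788, 0.23877057]), np.float64(0.002633636225760707))
```

```bash
cat >> h.py <<'E'
def down(yaw,tilt=0,axis_yaw=0):
    a=np.radians(yaw); y=np.array([np.cos(a),np.sin(a),0]);z=np.array([0,0,-1.])
    M=np.c_[np.cross(y,z),y,z]; b=np.radians(axis_yaw)
    return R.from_rotvec(np.radians(tilt)*np.array([np.cos(b),np.sin(b),0])).as_matrix()@M
def plan(wps,start=None):
    if start is None:
        s=env.sense(); start=(s["eef_pos"],R.from_rotvec(s["eef_rot"]).as_matrix())
        print("at",s["time_s"],np.round(s["eef_pos"],4),"q",np.round(s["joints"],2),"yaw_y",np.degrees(np.arctan2(start[1][1,1],start[1][0,1])).round(1))
    p,M=start
    for q,N in wps:
        q=np.array(q,float); d=M.T@(q-p)*100; dr=R.from_matrix(M.T@N).as_rotvec()
        print("d",d.round(2).tolist(),"dr",dr.round(3).tolist(),"rows",round(max(np.linalg.norm(d)/4.17,np.degrees(np.linalg.norm(dr))/7.16),1))
        p,M=q,N
E
python3 - <<'E'
from h import *
plan([((.35,.6,.38),down(67)),((.62,.25,.38),down(22)),((.6,-.05,.36),down(-30)),((.5,-.25,.3),down(-80)),((.47,-.25,.3),down(-100))])
E
```

```text
at 0.45 [0.2699 0.6458 0.2138] q [ 1.14  0.38  1.73 -0.    1.03 -0.03] yaw_y 67.3
d [-9.16, -1.14, -16.62] dr [-0.0, 0.0, 0.006] rows 4.6
d [-38.53, -21.67, 0.0] dr [0.0, 0.0, 0.785] rows 10.6
d [-27.07, -13.09, 2.0] dr [0.0, 0.0, 0.908] rows 7.3
d [-22.32, 1.34, 6.0] dr [0.0, 0.0, 0.873] rows 7.0
d [-2.95, -0.52, 0.0] dr [0.0, 0.0, 0.349] rows 2.8
```

arm_command(
  rows=[
    {"delta_pos":[-9,-1,-16.5],"dr":[0,0,0],"grip":0},
    {"delta_pos":[-9,-1,-16.5],"dr":[0,0,0],"grip":0},
    {"delta_pos":[-9,-1,-16.5],"dr":[0,0,0],"grip":0},
    {"delta_pos":[-9,-1,-16.5],"dr":[0,0,0],"grip":0},
    {"delta_pos":[-9,-1,-16.5],"dr":[0,0,0],"grip":0},
    {"delta_pos":[-9,-1,-16.5],"dr":[0,0,0],"grip":0},
  ],
)

```text
time_s: 0.95
eef_pos: [0.3517, 0.6024, 0.3847]
eef_rot: [0.62, 3.077, 0.011]
contact_force: [-1.0, 0.4, 0.9]
finger_gap: 1.0
finger_force: 0.0
```

arm_command(
  rows=[
    {"delta_pos":[-4,-1,0],"dr":[0,0,0.1],"grip":0},
    {"delta_pos":[-8,-3,0],"dr":[0,0,0.2],"grip":0},
    {"delta_pos":[-12,-5,0],"dr":[0,0,0.3],"grip":0},
    {"delta_pos":[-15.5,-7,0],"dr":[0,0,0.4],"grip":0},
    {"delta_pos":[-19,-9,0],"dr":[0,0,0.5],"grip":0},
    {"delta_pos":[-22.5,-11,0],"dr":[0,0,0.6],"grip":0},
    {"delta_pos":[-26,-13,0],"dr":[0,0,0.7],"grip":0},
    {"delta_pos":[-29,-15.5,0],"dr":[0,0,0.785],"grip":0},
  ],
)

```text
time_s: 1.62
eef_pos: [0.5579, 0.3456, 0.378]
eef_rot: [-1.755, -2.605, 0.001]
contact_force: [-0.2, 0.4, -0.7]
finger_gap: 0.995
finger_force: 0.0
```

Run:
```python
from h import *
plan([((.6,-.02,.38),down(-25)),((.5,-.25,.3),down(-70)),((.47,-.25,.3),down(-100))])
```

```text
at 1.6167 [0.5579 0.3456 0.378 ] q [ 0.52  0.16  1.7  -0.    1.28  0.13] yaw_y 22.1
d [-35.46, -9.83, -0.19] dr [-0.001, 0.0, 0.821] rows 8.8
d [-25.07, 0.66, 8.0] dr [0.0, 0.0, 0.785] rows 6.3
d [-2.82, -1.03, 0.0] dr [0.0, 0.0, 0.524] rows 4.2
```

arm_command(
  rows=[
    {"delta_pos":[-33,-9,0],"dr":[0,0,0.82],"grip":0},
    {"delta_pos":[-33,-9,0],"dr":[0,0,0.82],"grip":0},
    {"delta_pos":[-33,-9,0],"dr":[0,0,0.82],"grip":0},
    {"delta_pos":[-33,-9,0],"dr":[0,0,0.82],"grip":0},
    {"delta_pos":[-33,-9,0],"dr":[0,0,0.82],"grip":0},
    {"delta_pos":[-33,-9,0],"dr":[0,0,0.82],"grip":0},
    {"delta_pos":[-33,-9,0],"dr":[0,0,0.82],"grip":0},
    {"delta_pos":[-33,-9,0],"dr":[0,0,0.82],"grip":0},
  ],
)

```text
time_s: 2.28
eef_pos: [0.5976, 0.0147, 0.3782]
eef_rot: [-2.648, -1.69, 0.001]
contact_force: [0.7, 0.2, -0.2]
finger_gap: 1.004
finger_force: 0.0
```

arm_command(
  rows=[
    {"delta_pos":[-25,0,8],"dr":[0,0,0.785],"grip":0},
    {"delta_pos":[-25,0,8],"dr":[0,0,0.785],"grip":0},
    {"delta_pos":[-25,0,8],"dr":[0,0,0.785],"grip":0},
    {"delta_pos":[-25,0,8],"dr":[0,0,0.785],"grip":0},
    {"delta_pos":[-25,0,8],"dr":[0,0,0.785],"grip":0},
    {"delta_pos":[-25,0,8],"dr":[0,0,0.785],"grip":0},
    {"delta_pos":[-25,0,8],"dr":[0,0,0.785],"grip":0},
  ],
)

```text
time_s: 2.87
eef_pos: [0.491, -0.2135, 0.2964]
eef_rot: [-3.093, -0.541, 0.004]
contact_force: [0.9, 0.1, -0.4]
finger_gap: 0.998
finger_force: 0.0
```

arm_command(
  rows=[
    {"delta_pos":[-2.8,-1,0],"dr":[0,0,0.52],"grip":0},
    {"delta_pos":[-2.8,-1,0],"dr":[0,0,0.52],"grip":0},
    {"delta_pos":[-2.8,-1,0],"dr":[0,0,0.52],"grip":0},
    {"delta_pos":[-2.8,-1,0],"dr":[0,0,0.52],"grip":0},
    {"delta_pos":[-2.8,-1,0],"dr":[0,0,0.52],"grip":0},
    {"delta_pos":[-2.8,-1,0],"dr":[0,0,0.52],"grip":0},
    {"delta_pos":[-2.8,-1,0],"dr":[0,0,0.52],"grip":0},
  ],
)

```text
time_s: 3.45
eef_pos: [0.4642, -0.2109, 0.2987]
eef_rot: [-3.131, 0.25, 0.001]
contact_force: [-0.3, 0.1, 0.5]
finger_gap: 1.002
finger_force: 0.0
```

Run:
```python
from h import *
plan([]); c=cap("wrist","w1")
```

```text
at 3.45 [ 0.4642 -0.2109  0.2987] q [-0.47 -0.03  2.05  0.    1.12  1.26] yaw_y -99.1
```

View pics/w1.png

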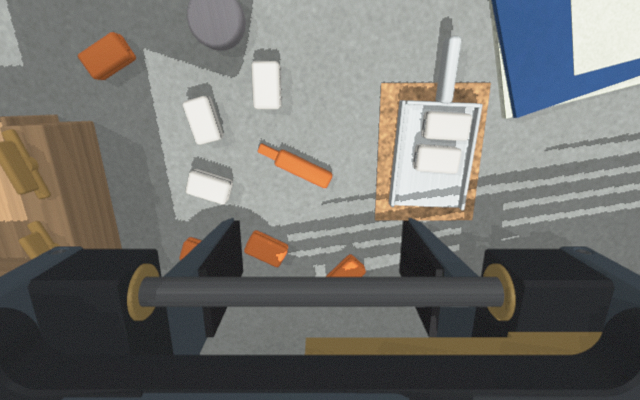

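The wrist view shows off-white cases on the sill at (201,119), (266,85), (209,187) and on the tray at (446,124), (438,159). The tray handle runs from (448,100) to (455,38) and the mat corners are near (382,83), (489,83), (472,219), (376,213). This crop confirms the choice: the orange pods at (106,56), (266,248), (347,267) and the opener at (295,165) are not wanted.

Run:
```python
from h import *
w=cap("wrist"); t=cap("top"); sc=cap("scene")
M=np.array([plane(w,u,.003) for u in [(382,83),(489,83),(472,219),(376,213)]]);print("mat",M.round(3),M.mean(0).round(3),[np.linalg.norm(M[i]-M[i-1]).round(3) for i in range(4)])
# handle mask in wrist
def white(c,v=185): H=hsv(c); return (H[...,1]<60)&(H[...,2]>v)
m=white(w); mm=np.zeros_like(m); mm[30:102,435:470]=m[30:102,435:470]
b=max(blobs(mm,20),key=lambda x:x[1]); print("handle w",b[2])
box=cv2.boxPoints(b[2]); box=box[np.argsort(box[:,1])]; e0,e1=box[:2].mean(0),box[2:].mean(0)
print([plane(w,e,.037).round(4) for e in (e0,e1)])
d=plane(w,e0,.037)-plane(w,e1,.037);print("handle yaw",np.degrees(np.arctan2(d[1],d[0])),np.linalg.norm(d))
m=white(t,175); mm=np.zeros_like(m); mm[178:219,430:455]=m[178:219,430:455]
bt=max(blobs(mm,20),key=lambda x:x[1]); bx=cv2.boxPoints(bt[2]); bx=bx[np.argsort(bx[:,1])]
f0=bx[:2].mean(0)
print("end tri",tri(w,e0,t,f0),e0,f0)
L=[plane(w,u,.008) for u in [(391,205),(467,208)]];print("lip",np.round(L,4))
for v in[(446,124),(438,159)]: print("traycase",plane(w,v,.032).round(3))
mm=white(w,190); mm[:, 350:]=0; mm[215:]=0
for k,a,r in blobs(mm,300,3000):
    bp=cv2.boxPoints(r); P=np.array([plane(w,q,.02)[:2] for q in bp]); e=[P[1]-P[0],P[2]-P[1]]; l=max(e,key=np.linalg.norm)
    X=plane(w,r[0],.02); print("case",np.round(r[0]),X.round(3),"axis yaw",np.degrees(np.arctan2(l[1],l[0])).round(1),[np.linalg.norm(x).round(3) for x in e])
    uv=proj(t,X); 
    kk=min(blobs(white(t),40,400),key=lambda q:np.hypot(*(np.array(q[2][0])-uv))); print("   tri",tri(w,r[0],t,kk[2][0]))
```

```text
mat [[ 0.555 -0.31   0.003]
 [ 0.532 -0.454  0.003]
 [ 0.337 -0.425  0.003]
 [ 0.37  -0.281  0.003]] [ 0.448 -0.368  0.003] [np.float64(0.187), np.float64(0.146), np.float64(0.197), np.float64(0.148)]
handle w ((451.8508605957031, 70.0548095703125), (11.701766967773438, 65.857177734375), 8.880660057067871)
[array([ 0.5916, -0.3995,  0.037 ]), array([ 0.5171, -0.3834,  0.037 ])]
handle yaw -12.230355946843792 0.07618916811726191
end tri (array([ 0.59048758, -0.40269295,  0.02866024]), np.float64(0.004055953138571221)) [456.93427  37.52097] [445.08997 191.87   ]
lip [[ 0.3808 -0.3041  0.008 ]
 [ 0.358  -0.4163  0.008 ]]
traycase [ 0.49  -0.383  0.032]
traycase [ 0.445 -0.37   0.032]
case [209. 189.] [ 0.45  -0.046  0.02 ] axis yaw -117.2 [np.float64(0.035), np.float64(0.062)]
   tri (array([ 0.44891102, -0.0461625 ,  0.01968854]), np.float64(0.0028165667264925458))
case [202. 122.] [ 0.544 -0.061  0.02 ] axis yaw -175.1 [np.float64(0.035), np.float64(0.059)]
   tri (array([ 0.54227439, -0.06211318,  0.02259946]), np.float64(0.0032384206828165846))
case [266.  86.] [ 0.575 -0.157  0.02 ] axis yaw 168.8 [np.float64(0.035), np.float64(0.057)]
   tri (array([ 0.57253072, -0.15743351,  0.02377046]), np.float64(0.004109575190434428))
```

Run:
```python
from h import *
plan([((.546,-.391,.12),down(-100.5)),((.546,-.391,.009),down(-100.5))])
```

```text
at 3.65 [ 0.4641 -0.2111  0.2988] q [-0.47 -0.03  2.05  0.    1.12  1.26] yaw_y -99.3
d [10.99, 16.43, 17.88] dr [-0.0, 0.0, 0.021] rows 6.4
d [0.0, 0.0, 11.1] dr [0.0, 0.0, 0.0] rows 2.7
```

arm_command(
  rows=[
    {"delta_pos":[11,16.4,17.9],"dr":[0,0,0.02],"grip":0.4},
    {"delta_pos":[11,16.4,17.9],"dr":[0,0,0.02],"grip":0.4},
    {"delta_pos":[11,16.4,17.9],"dr":[0,0,0.02],"grip":0.4},
    {"delta_pos":[11,16.4,17.9],"dr":[0,0,0.02],"grip":0.4},
    {"delta_pos":[11,16.4,17.9],"dr":[0,0,0.02],"grip":0.4},
    {"delta_pos":[11,16.4,17.9],"dr":[0,0,0.02],"grip":0.4},
    {"delta_pos":[11,16.4,17.9],"dr":[0,0,0.02],"grip":0.4},
    {"delta_pos":[11,16.4,17.9],"dr":[0,0,0.02],"grip":0.4},
  ],
)

```text
time_s: 4.32
eef_pos: [0.5452, -0.3922, 0.1164]
eef_rot: [-3.126, 0.289, 0.005]
contact_force: [0.4, 0.7, -1.1]
finger_gap: 0.598
finger_force: 0.0
```

Run:
```python
from h import *
plan([((.546,-.391,.009),down(-100.5))]); c=cap("wrist","w2"); print(proj(c,[.546,-.391,.037]),proj(c,[.546,-.391,.009]))
```

```text
at 4.3167 [ 0.5452 -0.3922  0.1164] q [-0.66  0.46  1.83 -0.    0.86  1.1 ] yaw_y -100.6
d [0.09, -0.12, 10.74] dr [-0.002, 0.003, -0.001] rows 2.6
[319.33699654 204.05388497] [319.49390859 194.52119624]
```

View pics/w2.png

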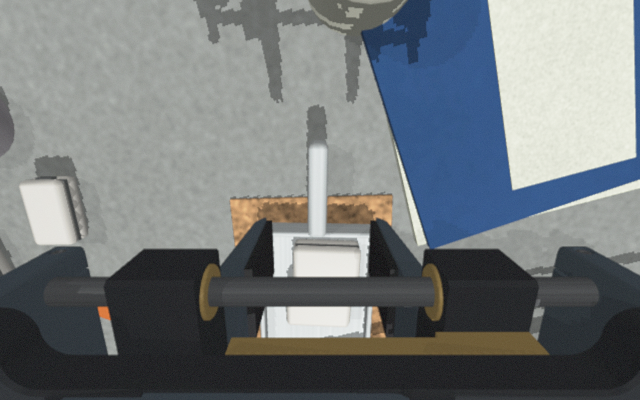

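The handle lies at column about 318, rows 145–232. My grip point projects to (319,204), so it is on the handle, near own x of 100 mm. I go down and close.

arm_command(
  rows=[
    {"delta_pos":[0.1,-0.1,4],"dr":[0,0,0],"grip":0.4},
    {"delta_pos":[0.1,-0.1,7.5],"dr":[0,0,0],"grip":0.4},
    {"delta_pos":[0.1,-0.1,9.5],"dr":[0,0,0],"grip":0.4},
    {"delta_pos":[0.1,-0.1,10.6],"dr":[0,0,0],"grip":0.4},
    {"delta_pos":[0.1,-0.1,10.6],"dr":[0,0,0],"grip":0.8},
    {"delta_pos":[0.1,-0.1,10.6],"dr":[0,0,0],"grip":1},
    {"delta_pos":[0.1,-0.1,10.6],"dr":[0,0,0],"grip":1},
    {"delta_pos":[0.1,-0.1,10.6],"dr":[0,0,0],"grip":1},
  ],
)

```text
time_s: 5.03
eef_pos: [0.5479, -0.3908, 0.016]
eef_rot: [3.127, -0.288, 0.004]
contact_force: [-0.0, -0.1, -0.3]
finger_gap: 0.338
finger_force: 0.0
```

arm_command(
  rows=[
    {"delta_pos":[0,0,0],"dr":[0,0,0],"grip":1},
    {"delta_pos":[0,0,0],"dr":[0,0,0],"grip":1},
    {"delta_pos":[0,0,-0.5],"dr":[0,0,0],"grip":1},
    {"delta_pos":[0,0,-1],"dr":[0,0,0],"grip":1},
    {"delta_pos":[0,0,-2],"dr":[0,0,0],"grip":1},
    {"delta_pos":[0,0,-3],"dr":[0,0,0],"grip":1},
    {"delta_pos":[0,0,-3],"dr":[0,0,0],"grip":1},
    {"delta_pos":[0,0,-3],"dr":[0,0,0],"grip":1},
  ],
)

```text
time_s: 5.7
eef_pos: [0.5475, -0.3906, 0.0451]
eef_rot: [3.127, -0.289, 0.002]
contact_force: [0.1, -0.0, -2.7]
finger_gap: 0.176
finger_force: 30.0
```

Run:
```python
from h import *
plan([]); c=cap("wrist"); s=cap("scene"); 
a=cv2.resize(s["im"][250:400,120:290],None,fx=2.6,fy=2.6); b=cv2.resize(c["im"][100:350,200:440],None,fx=1.4,fy=1.4)
h=max(a.shape[0],b.shape[0]); f=lambda x:np.pad(x,((0,h-x.shape[0]),(0,0),(0,0)))
cv2.imwrite("pics/c3.png",np.hstack([f(a),f(b)])[:,:,::-1])
```

```text
at 5.7 [ 0.5475 -0.3906  0.0451] q [-0.65  0.56  1.84  0.    0.74  1.1 ] yaw_y -100.6
```

View pics/c3.png

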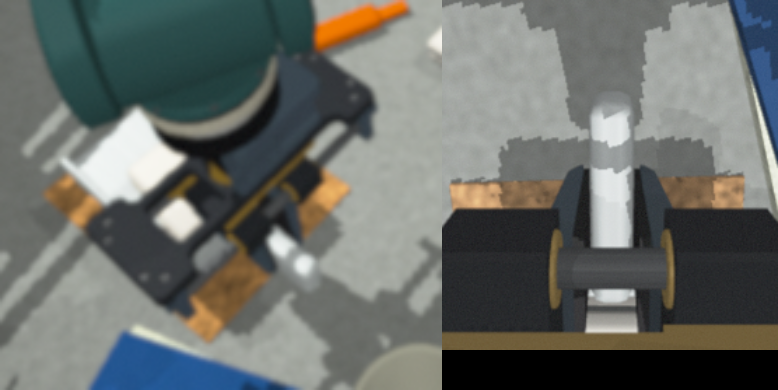

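The tray is held (30 N, 16 mm). For a tip from the ledge side, the wrist is better turned half a turn, which keeps J6 mid-range. I set the tray down and regrip that way.

arm_command(
  rows=[
    {"delta_pos":[0,0,1],"dr":[0,0,0],"grip":1},
    {"delta_pos":[0,0,2],"dr":[0,0,0],"grip":1},
    {"delta_pos":[0,0,2.6],"dr":[0,0,0],"grip":1},
    {"delta_pos":[0,0,3],"dr":[0,0,0],"grip":1},
    {"delta_pos":[0,0,3],"dr":[0,0,0],"grip":1},
    {"delta_pos":[0,0,3],"dr":[0,0,0],"grip":0.5},
    {"delta_pos":[0,0,3],"dr":[0,0,0],"grip":0.5},
    {"delta_pos":[0,0,3],"dr":[0,0,0],"grip":0.5},
  ],
)

```text
time_s: 6.47
eef_pos: [0.5468, -0.3902, 0.0137]
eef_rot: [-3.128, 0.289, 0.001]
contact_force: [0.2, -0.5, -0.1]
finger_gap: 0.365
finger_force: 0.0
```

arm_command(
  rows=[
    {"delta_pos":[0,0,0],"dr":[0,0,0],"grip":0.5},
    {"delta_pos":[0,0,0],"dr":[0,0,0],"grip":0.5},
    {"delta_pos":[0,0,-3],"dr":[0,0,0],"grip":0.5},
    {"delta_pos":[0,0,-6],"dr":[0,0,0],"grip":0.5},
    {"delta_pos":[0,0,-9],"dr":[0,0,0],"grip":0.5},
    {"delta_pos":[0,0,-12],"dr":[0,0,0],"grip":0.5},
  ],
)

```text
time_s: 6.97
eef_pos: [0.5467, -0.3901, 0.1352]
eef_rot: [-3.128, 0.289, 0.0]
contact_force: [0.5, -0.4, -0.2]
finger_gap: 0.5
finger_force: 0.0
```

arm_command(
  rows=[
    {"delta_pos":[0,0,0],"dr":[0,0,-0.95],"grip":0.5},
    {"delta_pos":[0,0,0],"dr":[0,0,-0.95],"grip":0.5},
    {"delta_pos":[0,0,0],"dr":[0,0,-0.95],"grip":0.5},
    {"delta_pos":[0,0,0],"dr":[0,0,-0.95],"grip":0.5},
    {"delta_pos":[0,0,0],"dr":[0,0,-0.95],"grip":0.5},
    {"delta_pos":[0,0,0],"dr":[0,0,-0.95],"grip":0.5},
    {"delta_pos":[0,0,0],"dr":[0,0,-0.95],"grip":0.5},
    {"delta_pos":[0,0,0],"dr":[0,0,-0.95],"grip":0.5},
  ],
)

```text
time_s: 7.63
eef_pos: [0.5469, -0.3902, 0.134]
eef_rot: [2.91, 1.184, 0.0]
contact_force: [-0.1, -0.8, 0.9]
finger_gap: 0.503
finger_force: 0.0
```

arm_command(
  rows=[
    {"delta_pos":[0,0,0],"dr":[0,0,-0.95],"grip":0.5},
    {"delta_pos":[0,0,0],"dr":[0,0,-0.95],"grip":0.5},
    {"delta_pos":[0,0,0],"dr":[0,0,-0.95],"grip":0.5},
    {"delta_pos":[0,0,0],"dr":[0,0,-0.95],"grip":0.5},
    {"delta_pos":[0,0,0],"dr":[0,0,-0.95],"grip":0.5},
    {"delta_pos":[0,0,0],"dr":[0,0,-0.95],"grip":0.5},
    {"delta_pos":[0,0,0],"dr":[0,0,-0.95],"grip":0.5},
    {"delta_pos":[0,0,0],"dr":[0,0,-0.95],"grip":0.5},
  ],
)

```text
time_s: 8.3
eef_pos: [0.5469, -0.3902, 0.134]
eef_rot: [2.046, 2.384, -0.0]
contact_force: [-0.3, 0.4, -0.2]
finger_gap: 0.496
finger_force: 0.0
```

arm_command(
  rows=[
    {"delta_pos":[0,0,0],"dr":[0,0,-0.95],"grip":0.5},
    {"delta_pos":[0,0,0],"dr":[0,0,-0.95],"grip":0.5},
    {"delta_pos":[0,0,0],"dr":[0,0,-0.95],"grip":0.5},
    {"delta_pos":[0,0,0],"dr":[0,0,-0.95],"grip":0.5},
    {"delta_pos":[0,0,0],"dr":[0,0,-0.95],"grip":0.5},
    {"delta_pos":[0,0,0],"dr":[0,0,-0.95],"grip":0.5},
    {"delta_pos":[0,0,0],"dr":[0,0,-0.95],"grip":0.5},
    {"delta_pos":[0,0,0],"dr":[0,0,-0.95],"grip":0.5},
  ],
)

```text
time_s: 8.97
eef_pos: [0.5469, -0.3903, 0.134]
eef_rot: [0.73, 3.056, -0.0]
contact_force: [-0.2, 0.2, 0.5]
finger_gap: 0.501
finger_force: 0.0
```

arm_command(
  rows=[
    {"delta_pos":[0,0,0],"dr":[0,0,-0.29],"grip":0.5},
    {"delta_pos":[0,0,0],"dr":[0,0,-0.29],"grip":0.5},
    {"delta_pos":[0,0,0],"dr":[0,0,-0.29],"grip":0.5},
    {"delta_pos":[0,0,0],"dr":[0,0,-0.29],"grip":0.5},
    {"delta_pos":[0,0,0],"dr":[0,0,-0.29],"grip":0.5},
  ],
)

```text
time_s: 9.38
eef_pos: [0.5469, -0.3902, 0.134]
eef_rot: [0.294, 3.128, -0.0]
contact_force: [0.2, -0.6, 0.7]
finger_gap: 0.499
finger_force: 0.0
```

Run:
```python
from h import *
plan([((.5475,-.391,.01),down(79.5))]); c=cap("wrist","w4")
m=(hsv(c)[...,1]<50)&(hsv(c)[...,2]>170)
print(proj(c,[.5475,-.391,.037]))
for r in range(60,400,20):
    xs=np.flatnonzero(m[r,250:390]); print(r,(xs.min()+250,xs.max()+250,len(xs)) if len(xs) else None,end=" ")
```

```text
at 9.3833 [ 0.5469 -0.3902  0.134 ] q [-0.65  0.43  1.83 -0.    0.88 -2.04] yaw_y 79.2
d [-0.07, -0.07, 12.4] dr [-0.0, 0.0, -0.004] rows 3.0
[319.86546695 198.0897033 ]
60 (np.int64(255), np.int64(386), 123) 80 (np.int64(256), np.int64(385), 123) 100 (np.int64(257), np.int64(384), 76) 120 (np.int64(259), np.int64(383), 117) 140 (np.int64(260), np.int64(382), 115) 160 (np.int64(315), np.int64(328), 14) 180 (np.int64(313), np.int64(328), 16) 200 (np.int64(266), np.int64(388), 36) 220 (np.int64(250), np.int64(380), 34) 240 (np.int64(301), np.int64(329), 22) 260 (np.int64(290), np.int64(355), 8) 280 None 300 None 320 None 340 None 360 None 380 None
```

arm_command(
  rows=[
    {"delta_pos":[0,0,4],"dr":[0,0,0],"grip":0.5},
    {"delta_pos":[0,0,8],"dr":[0,0,0],"grip":0.5},
    {"delta_pos":[0,0,11],"dr":[0,0,0],"grip":0.5},
    {"delta_pos":[0,0,12.3],"dr":[0,0,0],"grip":0.5},
    {"delta_pos":[0,0,12.3],"dr":[0,0,0],"grip":0.5},
    {"delta_pos":[0,0,12.3],"dr":[0,0,0],"grip":1},
    {"delta_pos":[0,0,12.3],"dr":[0,0,0],"grip":1},
    {"delta_pos":[0,0,12.3],"dr":[0,0,0],"grip":1},
  ],
)

```text
time_s: 10.1
eef_pos: [0.5482, -0.3911, 0.0131]
eef_rot: [0.292, 3.125, -0.003]
contact_force: [-0.4, -0.3, 0.2]
finger_gap: 0.315
finger_force: 0.0
```

arm_command(
  rows=[
    {"delta_pos":[0,0,0],"dr":[0,0,0],"grip":1},
    {"delta_pos":[0,0,0],"dr":[0,0,0],"grip":1},
    {"delta_pos":[0,0,0],"dr":[0,0,0],"grip":1},
    {"delta_pos":[0,0,0],"dr":[0,0,0],"grip":1},
  ],
)

```text
time_s: 10.43
eef_pos: [0.5476, -0.3907, 0.0123]
eef_rot: [0.291, 3.127, -0.001]
contact_force: [-1.1, 2.0, 9.0]
finger_gap: 0.175
finger_force: 30.0
```

arm_command(
  rows=[
    {"delta_pos":[0,0,-0.5],"dr":[0,0,0],"grip":1},
    {"delta_pos":[0,0,-1.2],"dr":[0,0.01,0],"grip":1},
    {"delta_pos":[0,0,-2.2],"dr":[0,0.03,0],"grip":1},
    {"delta_pos":[0,0,-3.5],"dr":[0,0.06,0],"grip":1},
    {"delta_pos":[0,0,-5],"dr":[0,0.1,0],"grip":1},
    {"delta_pos":[0,0,-6.5],"dr":[0,0.14,0],"grip":1},
    {"delta_pos":[0,0,-8],"dr":[0,0.17,0],"grip":1},
    {"delta_pos":[0,0,-9],"dr":[0,0.17,0],"grip":1},
  ],
)

```text
time_s: 11.1
eef_pos: [0.548, -0.3906, 0.103]
eef_rot: [-0.275, -2.959, -0.022]
contact_force: [-0.2, 0.3, -2.1]
finger_gap: 0.172
finger_force: 30.0
```

Run:
```python
from h import *
f=lambda y,t=10:down(y,t,y)
plan([((.555,-.33,.2),f(67)),((.56,-.26,.29),f(45)),((.56,-.16,.33),f(22)),((.52,-.07,.33),f(2)),((.47,0,.33),f(-15))])
c=cap("scene","s5"); c=cap("wrist"); cv2.imwrite("pics/w5.png",c["im"][:,:,::-1])
```

```text
at 11.1 [ 0.548  -0.3906  0.103 ] q [-0.62  0.54  1.74 -0.09  1.02 -1.96] yaw_y 79.4
d [2.07, 6.08, -9.5] dr [-0.038, 0.005, 0.213] rows 2.7
d [3.8, 6.64, -8.47] dr [-0.067, -0.0, 0.378] rows 3.1
d [7.66, 7.07, -2.71] dr [-0.07, 0.0, 0.395] rows 3.2
d [9.69, -0.34, 1.71] dr [-0.061, -0.0, 0.344] rows 2.8
d [7.06, -4.75, 1.25] dr [-0.052, 0.0, 0.292] rows 2.4
```

View pics/w5.png

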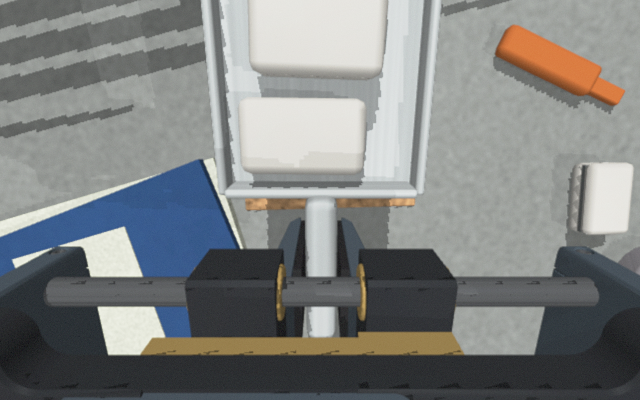

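The tray is up with its lip raised, and both cases are resting on it. I carry it over gently.

arm_command(
  rows=[
    {"delta_pos":[0.1,0.3,-0.5],"dr":[-0.002,0,0.01],"grip":1},
    {"delta_pos":[0.3,0.9,-1.5],"dr":[-0.006,0,0.035],"grip":1},
    {"delta_pos":[0.6,1.7,-2.8],"dr":[-0.012,0,0.065],"grip":1},
    {"delta_pos":[0.9,2.6,-4.1],"dr":[-0.017,0.002,0.095],"grip":1},
    {"delta_pos":[1.2,3.5,-5.4],"dr":[-0.022,0.003,0.125],"grip":1},
    {"delta_pos":[1.5,4.4,-6.7],"dr":[-0.028,0.004,0.155],"grip":1},
    {"delta_pos":[1.8,5.3,-8.1],"dr":[-0.033,0.005,0.185],"grip":1},
    {"delta_pos":[2.1,6.1,-9.5],"dr":[-0.038,0.005,0.213],"grip":1},
  ],
)

```text
time_s: 11.87
eef_pos: [0.553, -0.3284, 0.1979]
eef_rot: [-0.596, -2.908, -0.055]
contact_force: [0.7, 0.2, -2.4]
finger_gap: 0.173
finger_force: 30.0
```

arm_command(
  rows=[
    {"delta_pos":[0.5,0.8,-1.1],"dr":[-0.008,0,0.047],"grip":1},
    {"delta_pos":[1,1.7,-2.1],"dr":[-0.017,0,0.094],"grip":1},
    {"delta_pos":[1.4,2.5,-3.2],"dr":[-0.025,0,0.142],"grip":1},
    {"delta_pos":[1.9,3.3,-4.2],"dr":[-0.034,0,0.189],"grip":1},
    {"delta_pos":[2.4,4.2,-5.3],"dr":[-0.042,0,0.236],"grip":1},
    {"delta_pos":[2.9,5,-6.4],"dr":[-0.05,0,0.283],"grip":1},
    {"delta_pos":[3.3,5.8,-7.4],"dr":[-0.059,0,0.331],"grip":1},
    {"delta_pos":[3.8,6.6,-8.5],"dr":[-0.067,0,0.378],"grip":1},
  ],
)

```text
time_s: 12.53
eef_pos: [0.558, -0.2591, 0.288]
eef_rot: [-1.144, -2.748, -0.102]
contact_force: [-0.1, 0.0, -2.6]
finger_gap: 0.174
finger_force: 30.0
```

arm_command(
  rows=[
    {"delta_pos":[1,0.9,-0.3],"dr":[-0.009,0,0.049],"grip":1},
    {"delta_pos":[1.9,1.8,-0.7],"dr":[-0.018,0,0.099],"grip":1},
    {"delta_pos":[2.9,2.7,-1],"dr":[-0.026,0,0.148],"grip":1},
    {"delta_pos":[3.8,3.5,-1.4],"dr":[-0.035,0,0.198],"grip":1},
    {"delta_pos":[4.8,4.4,-1.7],"dr":[-0.044,0,0.247],"grip":1},
    {"delta_pos":[5.7,5.3,-2],"dr":[-0.053,0,0.296],"grip":1},
    {"delta_pos":[6.7,6.2,-2.4],"dr":[-0.061,0,0.346],"grip":1},
    {"delta_pos":[7.7,7.1,-2.7],"dr":[-0.07,0,0.395],"grip":1},
  ],
)

```text
time_s: 13.2
eef_pos: [0.558, -0.1587, 0.328]
eef_rot: [-1.678, -2.477, -0.149]
contact_force: [0.1, -0.0, -1.7]
finger_gap: 0.172
finger_force: 30.0
```

arm_command(
  rows=[
    {"delta_pos":[1.2,0,0.2],"dr":[-0.008,0,0.043],"grip":1},
    {"delta_pos":[2.4,-0.1,0.4],"dr":[-0.015,0,0.086],"grip":1},
    {"delta_pos":[3.6,-0.1,0.6],"dr":[-0.023,0,0.129],"grip":1},
    {"delta_pos":[4.8,-0.2,0.9],"dr":[-0.03,0,0.172],"grip":1},
    {"delta_pos":[6.1,-0.2,1.1],"dr":[-0.038,0,0.215],"grip":1},
    {"delta_pos":[7.3,-0.3,1.3],"dr":[-0.046,0,0.258],"grip":1},
    {"delta_pos":[8.5,-0.3,1.5],"dr":[-0.053,0,0.301],"grip":1},
    {"delta_pos":[9.7,-0.3,1.7],"dr":[-0.061,0,0.344],"grip":1},
  ],
)

```text
time_s: 13.87
eef_pos: [0.5179, -0.0686, 0.3278]
eef_rot: [-2.094, -2.161, -0.185]
contact_force: [0.3, 0.5, -2.8]
finger_gap: 0.175
finger_force: 30.0
```

arm_command(
  rows=[
    {"delta_pos":[0.9,-0.6,0.2],"dr":[-0.007,0,0.037],"grip":1},
    {"delta_pos":[1.8,-1.2,0.3],"dr":[-0.013,0,0.073],"grip":1},
    {"delta_pos":[2.8,-1.8,0.5],"dr":[-0.02,0,0.11],"grip":1},
    {"delta_pos":[3.7,-2.5,0.6],"dr":[-0.027,0,0.15],"grip":1},
    {"delta_pos":[4.7,-3.1,0.8],"dr":[-0.034,0,0.19],"grip":1},
    {"delta_pos":[5.7,-3.8,1],"dr":[-0.042,0,0.235],"grip":1},
    {"delta_pos":[6.5,-4.4,1.1],"dr":[-0.048,0,0.27],"grip":1},
    {"delta_pos":[7.1,-4.7,1.2],"dr":[-0.052,0,0.292],"grip":1},
  ],
)

```text
time_s: 14.53
eef_pos: [0.468, 0.0018, 0.3284]
eef_rot: [-2.404, -1.839, -0.212]
contact_force: [-0.3, -0.6, -2.5]
finger_gap: 0.171
finger_force: 30.0
```

Run:
```python
from h import *
f=lambda y,t=10:down(y,t,y)
plan([((.452,.055,.31),f(-15,5)),((.445,.085,.27),f(-15,-10)),((.437,.09,.24),f(-15,-28)),((.437,.09,.232),f(-15,-43))])
s=cap("scene");c=cap("wrist")
a=cv2.resize(s["im"][20:270,180:420],None,fx=1.5,fy=1.5); b=c["im"][:330,100:540]
h=max(a.shape[0],b.shape[0]); g=lambda x:np.pad(x,((0,h-x.shape[0]),(0,0),(0,0)))
cv2.imwrite("pics/c6.png",np.hstack([g(a),g(b)])[:,:,::-1])
```

```text
at 14.5333 [0.468  0.0018 0.3284] q [-0.15 -0.15  2.12  0.19  1.16  0.04] yaw_y -15.2
d [4.32, -2.94, 2.64] dr [-0.0, -0.089, -0.003] rows 1.4
d [2.36, -1.45, 4.22] dr [0.0, -0.262, 0.0] rows 2.1
d [0.79, -0.9, 2.91] dr [0.0, -0.314, -0.0] rows 2.5
d [0.38, 0.0, 0.71] dr [0.0, -0.262, -0.0] rows 2.1
```

View pics/c6.png

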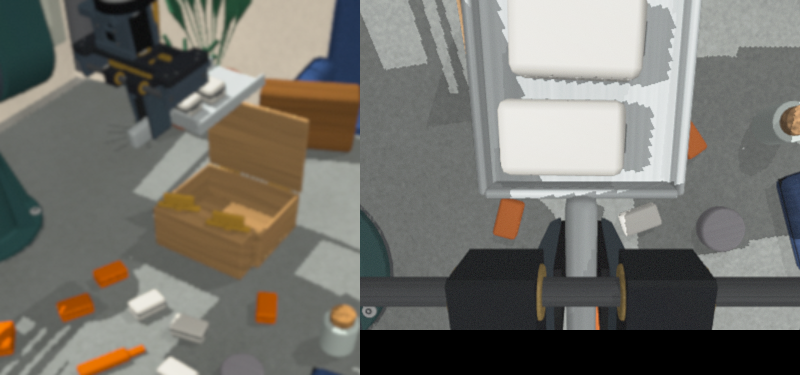

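arm_command(
  rows=[
    {"delta_pos":[0.7,-0.5,0.4],"dr":[0,-0.01,0],"grip":1},
    {"delta_pos":[1.5,-1,0.9],"dr":[0,-0.025,0],"grip":1},
    {"delta_pos":[2.5,-1.7,1.5],"dr":[0,-0.04,0],"grip":1},
    {"delta_pos":[3.3,-2.3,2],"dr":[0,-0.06,0],"grip":1},
    {"delta_pos":[4,-2.7,2.4],"dr":[0,-0.075,0],"grip":1},
    {"delta_pos":[4.3,-2.9,2.6],"dr":[0,-0.09,0],"grip":1},
  ],
)

```text
time_s: 15.13
eef_pos: [0.4532, 0.0543, 0.3105]
eef_rot: [-2.449, -1.88, -0.104]
contact_force: [-0.5, -0.2, -2.0]
finger_gap: 0.175
finger_force: 30.0
```

arm_command(
  rows=[
    {"delta_pos":[0.6,-0.4,1],"dr":[0,-0.065,0],"grip":1},
    {"delta_pos":[1.2,-0.7,2.1],"dr":[0,-0.13,0],"grip":1},
    {"delta_pos":[1.8,-1.1,3.2],"dr":[0,-0.195,0],"grip":1},
    {"delta_pos":[2.4,-1.5,4.2],"dr":[0,-0.26,0],"grip":1},
  ],
)

```text
time_s: 15.47
eef_pos: [0.4465, 0.0843, 0.2711]
eef_rot: [2.401, 1.841, -0.212]
contact_force: [1.3, -0.5, -1.8]
finger_gap: 0.175
finger_force: 30.0
```

arm_command(
  rows=[
    {"delta_pos":[0.3,-0.3,1],"dr":[0,-0.105,0],"grip":1},
    {"delta_pos":[0.5,-0.6,2],"dr":[0,-0.21,0],"grip":1},
    {"delta_pos":[0.8,-0.9,2.9],"dr":[0,-0.314,0],"grip":1},
  ],
)

```text
time_s: 15.72
eef_pos: [0.4388, 0.0893, 0.2414]
eef_rot: [2.212, 1.696, -0.554]
contact_force: [0.5, -0.1, -2.7]
finger_gap: 0.174
finger_force: 30.0
```

arm_command(
  rows=[
    {"delta_pos":[0.2,0,0.4],"dr":[0,-0.13,0],"grip":1},
    {"delta_pos":[0.4,0,0.7],"dr":[0,-0.26,0],"grip":1},
    {"delta_pos":[0.4,0,0.7],"dr":[0,-0.32,0],"grip":1},
    {"delta_pos":[0.4,0,0.7],"dr":[0,-0.32,0],"grip":1},
    {"delta_pos":[0.4,0,0.7],"dr":[0,-0.32,0],"grip":1},
    {"delta_pos":[0.4,0,0.7],"dr":[0,-0.32,0],"grip":1},
    {"delta_pos":[0.4,0,0.7],"dr":[0,-0.32,0],"grip":1},
    {"delta_pos":[0.4,0,0.7],"dr":[0,-0.32,0],"grip":1},
  ],
)

```text
time_s: 16.38
eef_pos: [0.4388, 0.0893, 0.2342]
eef_rot: [2.0, 1.531, -0.851]
contact_force: [-0.3, -1.0, -0.8]
finger_gap: 0.176
finger_force: 30.0
```

Run:
```python
from h import *
plan([])
s=cap("scene");c=cap("wrist")
a=cv2.resize(s["im"][20:270,180:420],None,fx=1.5,fy=1.5); b=c["im"][:330,100:540]
h=max(a.shape[0],b.shape[0]); g=lambda x:np.pad(x,((0,h-x.shape[0]),(0,0),(0,0)))
cv2.imwrite("pics/c7.png",np.hstack([g(a),g(b)])[:,:,::-1])
```

```text
at 16.3833 [0.4388 0.0893 0.2342] q [ 0.47  0.25  2.05 -0.57  1.47  0.98] yaw_y -15.1
```

View pics/c7.png

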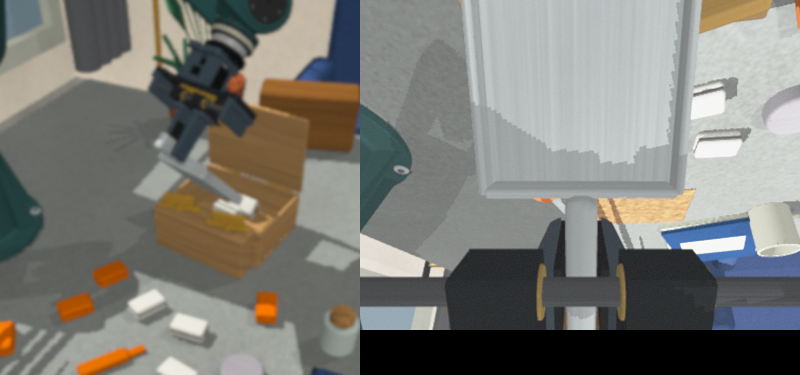

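Run:
```python
from h import *
f=lambda y,t=0:down(y,t,y)
plan([((.44,.065,.32),f(-15,-35)),((.47,-.0,.33),f(-15,0)),((.55,-.12,.31),f(25)),((.57,-.27,.25),f(65)),((.55,-.37,.16),f(79.5))])
t=cap("top"); H=hsv(t); m=((H[...,0]<20)&(H[...,1]>90)&(H[...,2]>80)); m[:,:400]=0;m[:,480:]=0;m[:190]=0;m[300:]=0
for k,a,r in blobs(m,300):
    P=np.array([plane(t,q,.003)[:2] for q in cv2.boxPoints(r)]); print(a,P.mean(0).round(4),[np.linalg.norm(P[i]-P[i-1]).round(3) for i in range(4)],P.round(3).tolist())
```

```text
at 16.4833 [0.4387 0.0894 0.2341] q [ 0.47  0.25  2.05 -0.57  1.47  0.98] yaw_y -15.1
d [-7.8, 0.77, -4.27] dr [0.0, 0.195, -0.002] rows 2.1
d [-5.08, 4.58, 2.34] dr [-0.0, 0.611, -0.0] rows 4.9
d [-9.52, 10.83, 2.0] dr [0.0, 0.0, -0.698] rows 5.6
d [-14.44, -4.53, 6.0] dr [0.0, 0.0, -0.698] rows 5.6
d [-2.41, -9.91, 9.0] dr [0.0, 0.0, -0.253] rows 3.3
3442.5 [ 0.4411 -0.3691] [np.float64(0.147), np.float64(0.201), np.float64(0.15), np.float64(0.201)] [[0.352, -0.28], [0.55, -0.311], [0.53, -0.46], [0.332, -0.426]]
```

arm_command(
  rows=[
    {"delta_pos":[-2.6,0.3,-1.4],"dr":[0,0,0],"grip":1},
    {"delta_pos":[-5.2,0.5,-2.8],"dr":[0,0.1,0],"grip":1},
    {"delta_pos":[-7.8,0.8,-4.3],"dr":[0,0.195,0],"grip":1},
    {"delta_pos":[-7.8,0.8,-4.3],"dr":[0,0.195,0],"grip":1},
  ],
)

```text
time_s: 16.87
eef_pos: [0.4425, 0.065, 0.3263]
eef_rot: [2.14, 1.635, -0.655]
contact_force: [1.7, 1.2, 0.6]
finger_gap: 0.176
finger_force: 30.0
```

arm_command(
  rows=[
    {"delta_pos":[-1.3,1.1,0.6],"dr":[0,0.1,0],"grip":1},
    {"delta_pos":[-2.6,2.3,1.2],"dr":[0,0.2,0],"grip":1},
    {"delta_pos":[-3.8,3.5,1.7],"dr":[0,0.31,0],"grip":1},
    {"delta_pos":[-5,4.6,2.3],"dr":[0,0.42,0],"grip":1},
    {"delta_pos":[-5,4.6,2.3],"dr":[0,0.52,0],"grip":1},
    {"delta_pos":[-5,4.6,2.3],"dr":[0,0.61,0],"grip":1},
    {"delta_pos":[-5,4.6,2.3],"dr":[0,0.61,0],"grip":1},
  ],
)

```text
time_s: 17.45
eef_pos: [0.4704, -0.0002, 0.3303]
eef_rot: [2.495, 1.907, 0.004]
contact_force: [-0.3, -0.5, -0.9]
finger_gap: 0.17
finger_force: 30.0
```

arm_command(
  rows=[
    {"delta_pos":[-1.2,1.4,0.3],"dr":[0,0,-0.09],"grip":1},
    {"delta_pos":[-2.4,2.7,0.5],"dr":[0,0,-0.18],"grip":1},
    {"delta_pos":[-3.6,4,0.8],"dr":[0,0,-0.26],"grip":1},
    {"delta_pos":[-4.8,5.4,1],"dr":[0,0,-0.35],"grip":1},
    {"delta_pos":[-6,6.8,1.3],"dr":[0,0,-0.44],"grip":1},
    {"delta_pos":[-7.2,8.2,1.5],"dr":[0,0,-0.53],"grip":1},
    {"delta_pos":[-8.4,9.5,1.8],"dr":[0,0,-0.62],"grip":1},
    {"delta_pos":[-9.5,10.8,2],"dr":[0,0,-0.7],"grip":1},
  ],
)

```text
time_s: 18.12
eef_pos: [0.5506, -0.1189, 0.3094]
eef_rot: [1.679, 2.654, -0.009]
contact_force: [-0.6, 0.9, -1.1]
finger_gap: 0.174
finger_force: 30.0
```

arm_command(
  rows=[
    {"delta_pos":[-1.8,-0.6,0.8],"dr":[0,0,-0.09],"grip":1},
    {"delta_pos":[-3.6,-1.1,1.5],"dr":[0,0,-0.18],"grip":1},
    {"delta_pos":[-5.4,-1.7,2.3],"dr":[0,0,-0.26],"grip":1},
    {"delta_pos":[-7.2,-2.3,3],"dr":[0,0,-0.35],"grip":1},
    {"delta_pos":[-9,-2.8,3.8],"dr":[0,0,-0.44],"grip":1},
    {"delta_pos":[-10.8,-3.4,4.5],"dr":[0,0,-0.53],"grip":1},
    {"delta_pos":[-12.6,-4,5.3],"dr":[0,0,-0.62],"grip":1},
    {"delta_pos":[-14.4,-4.5,6],"dr":[0,0,-0.7],"grip":1},
  ],
)

```text
time_s: 18.78
eef_pos: [0.5706, -0.2685, 0.2496]
eef_rot: [-0.667, -3.069, 0.008]
contact_force: [0.4, -0.2, -0.9]
finger_gap: 0.171
finger_force: 30.0
```

Run:
```python
from h import *
plan([((.55,-.37,.12),down(79.5))])
c=cap("wrist");t=cap("top")
a=cv2.resize(t["im"][150:290,150:380],None,fx=2.2,fy=2.2); b=cv2.resize(c["im"],None,fx=.9,fy=.9)[:,150:426]
h=max(a.shape[0],b.shape[0]); g=lambda x:np.pad(x,((0,h-x.shape[0]),(0,0),(0,0)))
cv2.imwrite("pics/c8.png",np.hstack([g(a),g(b)])[:,:,::-1])
```

```text
at 18.7833 [ 0.5706 -0.2685  0.2496] q [-0.47  0.23  1.86 -0.01  1.05 -1.61] yaw_y 65.5
d [-2.34, -10.03, 13.01] dr [-0.005, -0.001, -0.245] rows 4.0
```

View pics/c8.png

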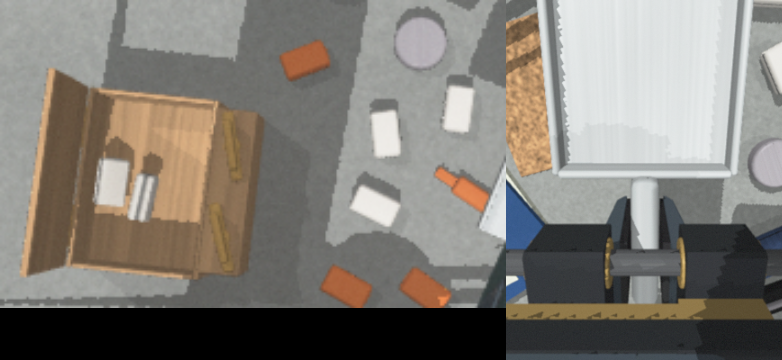

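Both tray cases are in the box, at (112,182) and (143,197) in the crop, and the tray is empty. I measure the mat again from the saved close view.

Run:
```python
from h import *
w=cap("wrist")
im=cv2.imread("pics/w1.png")[:,:,::-1].copy()
c0=eyes.capture("wrist")["T_tool_cam"]
T=np.eye(4);T[:3,:3]=R.from_rotvec([-3.131,.25,.001]).as_matrix();T[:3,3]=[.4642,-.2109,.2987];M=T@c0
w=dict(im=im,K=w["K"],R=M[:3,:3],p=M[:3,3])
H=hsv(w); m=((H[...,0]<22)&(H[...,1]>70)&(H[...,2]>90)); m[:,:365]=0;m[:,500:]=0;m[225:]=0;m[:70]=0
ys,xs=np.nonzero(cv2.morphologyEx(m.astype(np.uint8),cv2.MORPH_OPEN,np.ones((3,3))))
P=np.array([plane(w,q,.003)[:2] for q in zip(xs,ys)],np.float32)
r=cv2.minAreaRect(P*1000);print("mat",r)
print(cv2.boxPoints(r))
H=hsv(w); m=((H[...,1]<50)&(H[...,2]>140)); m[:,:386]=0;m[:,482:]=0;m[209:]=0;m[:102]=0
ys,xs=np.nonzero(cv2.morphologyEx(m.astype(np.uint8),cv2.MORPH_OPEN,np.ones((3,3))))
P=np.array([plane(w,q,.02)[:2] for q in zip(xs,ys)],np.float32)
print("tray",cv2.minAreaRect(P*1000))
```

```text
mat ((443.51202392578125, -366.1891174316406), (149.3939971923828, 199.07186889648438), 81.16633605957031)
[[ 333.6858  -424.71472]
 [ 530.39636 -455.28546]
 [ 553.33826 -307.6635 ]
 [ 356.6277  -277.09277]]
tray ((442.504638671875, -377.81036376953125), (129.09603881835938, 148.02040100097656), 79.20697784423828)
```

Run:
```python
from h import *
plan([((.548,-.383,.08),down(81)),((.548,-.383,.0135),down(81))])
```

```text
at 18.9833 [ 0.5706 -0.2677  0.2499] q [-0.47  0.23  1.86 -0.    1.05 -1.61] yaw_y 65.1
d [-2.82, -11.34, 17.04] dr [-0.004, -0.001, -0.278] rows 5.0
d [0.0, 0.0, 6.65] dr [0.0, 0.0, 0.0] rows 1.6
```

arm_command(
  rows=[
    {"delta_pos":[-0.7,-2.8,4],"dr":[0,0,-0.07],"grip":1},
    {"delta_pos":[-1.4,-5.6,8],"dr":[0,0,-0.14],"grip":1},
    {"delta_pos":[-2.1,-8.5,12],"dr":[0,0,-0.21],"grip":1},
    {"delta_pos":[-2.8,-11.3,15],"dr":[0,0,-0.278],"grip":1},
    {"delta_pos":[-2.8,-11.3,17],"dr":[0,0,-0.278],"grip":1},
    {"delta_pos":[-2.8,-11.3,17],"dr":[0,0,-0.278],"grip":1},
    {"delta_pos":[-2.8,-11.3,17],"dr":[0,0,-0.278],"grip":1},
  ],
)

```text
time_s: 19.57
eef_pos: [0.5478, -0.3818, 0.0791]
eef_rot: [-0.246, -3.129, 0.002]
contact_force: [0.6, -0.4, -0.7]
finger_gap: 0.173
finger_force: 30.0
```

Run:
```python
from h import *
plan([((.548,-.383,.0135),down(81))])
```

```text
at 19.5667 [ 0.5478 -0.3818  0.0791] q [-0.64  0.5   1.84 -0.    0.8  -2.05] yaw_y 81.0
d [-0.06, -0.1, 6.56] dr [-0.002, -0.003, 0.0] rows 1.6
```

arm_command(
  rows=[
    {"delta_pos":[0,-0.1,2],"dr":[0,0,0],"grip":1},
    {"delta_pos":[0,-0.1,4],"dr":[0,0,0],"grip":1},
    {"delta_pos":[0,-0.1,5.3],"dr":[0,0,0],"grip":1},
    {"delta_pos":[0,-0.1,6],"dr":[0,0,0],"grip":1},
    {"delta_pos":[0,-0.1,6.4],"dr":[0,0,0],"grip":1},
    {"delta_pos":[0,-0.1,6.6],"dr":[0,0,0],"grip":1},
    {"delta_pos":[0,-0.1,6.6],"dr":[0,0,0],"grip":1},
  ],
)

```text
time_s: 20.15
eef_pos: [0.5489, -0.3841, 0.0154]
eef_rot: [0.243, 3.131, -0.005]
contact_force: [0.6, 0.2, -1.6]
finger_gap: 0.173
finger_force: 30.0
```

arm_command(
  rows=[
    {"delta_pos":[0,0,0],"dr":[0,0,0],"grip":0.9},
    {"delta_pos":[0,0,0],"dr":[0,0,0],"grip":0.7},
    {"delta_pos":[0,0,0],"dr":[0,0,0],"grip":0.5},
    {"delta_pos":[0,0,0],"dr":[0,0,0],"grip":0.5},
    {"delta_pos":[0,0,-3],"dr":[0,0,0],"grip":0.5},
    {"delta_pos":[0,0,-6],"dr":[0,0,0],"grip":0.5},
    {"delta_pos":[0,0,-10],"dr":[0,0,0],"grip":0.5},
    {"delta_pos":[0,0,-14],"dr":[0,0,0],"grip":0.5},
  ],
)

```text
time_s: 20.82
eef_pos: [0.5479, -0.3833, 0.1559]
eef_rot: [-0.244, -3.131, 0.003]
contact_force: [0.1, -0.3, 0.2]
finger_gap: 0.496
finger_force: 0.0
```

Run:
```python
from h import *
# next: view cases from over sill, closing axis near radial
plan([((.55,-.25,.28),down(55)),((.50,-.10,.28),down(25)),((.46,-.09,.28),down(-10))])
```

```text
at 20.8167 [ 0.5479 -0.3833  0.1559] q [-0.64  0.4   1.83 -0.    0.92 -2.06] yaw_y 81.1
d [1.86, 13.18, -12.44] dr [-0.002, -0.0, 0.456] rows 4.4
d [12.7, 9.42, 0.0] dr [0.0, 0.0, 0.524] rows 4.2
d [2.6, -3.2, 0.0] dr [0.0, 0.0, 0.611] rows 4.9
```

arm_command(
  rows=[
    {"delta_pos":[1.9,13.2,-12.4],"dr":[0,0,0.45],"grip":0},
    {"delta_pos":[1.9,13.2,-12.4],"dr":[0,0,0.45],"grip":0},
    {"delta_pos":[1.9,13.2,-12.4],"dr":[0,0,0.45],"grip":0},
    {"delta_pos":[1.9,13.2,-12.4],"dr":[0,0,0.45],"grip":0},
    {"delta_pos":[1.9,13.2,-12.4],"dr":[0,0,0.45],"grip":0},
  ],
)

```text
time_s: 21.23
eef_pos: [0.551, -0.2477, 0.2826]
eef_rot: [0.94, 2.992, -0.005]
contact_force: [0.8, -0.0, 1.1]
finger_gap: 0.836
finger_force: 0.0
```

arm_command(
  rows=[
    {"delta_pos":[10,7.5,0],"dr":[0,0,0.52],"grip":0},
    {"delta_pos":[10,7.5,0],"dr":[0,0,0.52],"grip":0},
    {"delta_pos":[10,7.5,0],"dr":[0,0,0.52],"grip":0},
    {"delta_pos":[10,7.5,0],"dr":[0,0,0.52],"grip":0},
    {"delta_pos":[10,7.5,0],"dr":[0,0,0.52],"grip":0},
  ],
)

```text
time_s: 21.65
eef_pos: [0.51, -0.1301, 0.2781]
eef_rot: [1.678, 2.654, -0.004]
contact_force: [0.3, -0.6, 0.9]
finger_gap: 1.003
finger_force: 0.0
```

arm_command(
  rows=[
    {"delta_pos":[1,-3.2,0],"dr":[0,0,0.61],"grip":0},
    {"delta_pos":[1,-3.2,0],"dr":[0,0,0.61],"grip":0},
    {"delta_pos":[1,-3.2,0],"dr":[0,0,0.61],"grip":0},
    {"delta_pos":[1,-3.2,0],"dr":[0,0,0.61],"grip":0},
    {"delta_pos":[1,-3.2,0],"dr":[0,0,0.61],"grip":0},
    {"delta_pos":[1,-3.2,0],"dr":[0,0,0.61],"grip":0},
  ],
)

```text
time_s: 22.15
eef_pos: [0.4777, -0.1372, 0.2779]
eef_rot: [2.397, 2.027, -0.003]
contact_force: [0.0, 1.0, 0.6]
finger_gap: 0.999
finger_force: 0.0
```

```bash
cat >> h.py <<'E'
def cases(c,rmax=400):
    H=hsv(c); out=[]
    for k,a,r in blobs((H[...,1]<50)&(H[...,2]>188),150,5000):
        if r[0][1]>rmax: continue
        P=np.array([plane(c,q,.02)[:2] for q in cv2.boxPoints(r)]); e=[P[1]-P[0],P[2]-P[1]]; l=max(e,key=np.linalg.norm)
        s=sorted(np.linalg.norm(x) for x in e)
        if .028<s[0]<.046 and .05<s[1]<.075: out.append((plane(c,r[0],.02).round(4).tolist(),round(float(np.degrees(np.arctan2(l[1],l[0]))%180),1),np.round(s,3).tolist(),np.round(r[0]).tolist()))
    return out
E
python3 - <<'E'
from h import *
plan([])
for n in("wrist","top"):
    c=cap(n); print(n)
    for x in cases(c): print(x)
    if n=="wrist": cv2.imwrite("pics/w9.png",c["im"][:,:,::-1])
t=c;a=cv2.resize(t["im"][175:290,385:480],None,fx=4,fy=4)[:,:,::-1]; cv2.imwrite("pics/tray9.png",a)
E
```

```text
at 22.15 [ 0.4777 -0.1372  0.2779] q [-0.33 -0.03  2.09 -0.    1.08 -0.16] yaw_y -9.6
wrist
([0.8531, -0.2968, 0.02], 7.0, [0.042, 0.058], [598.0, 229.0])
top
([0.4482, -0.0471, 0.02], 62.2, [0.031, 0.057], [321.0, 244.0])
([0.4847, 0.2886, 0.02], 172.1, [0.032, 0.056], [202.0, 234.0])
([0.541, -0.0628, 0.02], 4.2, [0.033, 0.058], [326.0, 211.0])
```

View pics/tray9.png

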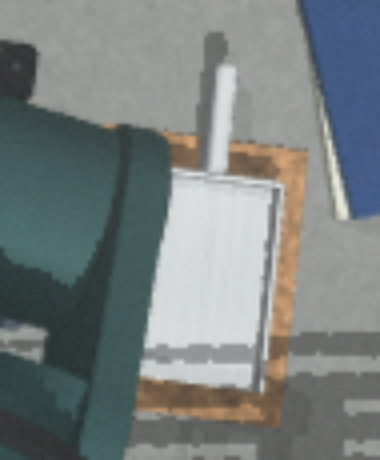

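The tray stands flat with even cork margins (handle up at (220,120)). I continue numerically.

Run:
```python
from h import *
c=cap("wrist"); H=hsv(c)
for X in ([.448,-.047,.024],[.541,-.063,.024],[.573,-.157,.024],[.5,-.1,0]):
    u=proj(c,X).round().astype(int); print(X,u,H[u[1],u[0]] if 0<=u[0]<640 and 0<=u[1]<400 else None)
for th in (120,140,160,175):
  for k,a,r in blobs((H[...,1]<40)&(H[...,2]>th),300,6000):
    P=np.array([plane(c,q,.02)[:2] for q in cv2.boxPoints(r)]); print(th,np.round(r[0]),plane(c,r[0],.02).round(3),np.round(np.linalg.norm(P[1]-P[0]),3),np.round(np.linalg.norm(P[2]-P[1]),3))
```

```text
[0.448, -0.047, 0.024] [285  98] [ 15   2 245]
[0.541, -0.063, 0.024] [361  99] [ 20   3 245]
[0.573, -0.157, 0.024] [393 167] [ 30   2 244]
[0.5, -0.1, 0] [332 132] [ 68   5 192]
120 [352. 325.] [ 0.487 -0.398  0.02 ] 0.235 0.067
120 [243. 324.] [ 0.318 -0.369  0.02 ] 0.066 0.055
140 [352. 322.] [ 0.487 -0.393  0.02 ] 0.234 0.057
140 [244. 227.] [ 0.357 -0.211  0.02 ] 0.015 0.155
140 [466. 131.] [ 0.672 -0.125  0.02 ] 0.06 0.032
140 [462. 107.] [ 0.668 -0.093  0.02 ] 0.058 0.028
140 [593.  27.] [ 0.825 -0.025  0.02 ] 0.062 0.049
160 [352. 323.] [ 0.486 -0.394  0.02 ] 0.232 0.056
160 [244. 227.] [ 0.356 -0.21   0.02 ] 0.013 0.153
160 [592.  26.] [ 0.825 -0.025  0.02 ] 0.061 0.049
175 [352. 323.] [ 0.486 -0.394  0.02 ] 0.232 0.056
175 [244. 227.] [ 0.357 -0.21   0.02 ] 0.012 0.152
175 [592.  26.] [ 0.825 -0.025  0.02 ] 0.061 0.048
```

```bash
sed -i 's/\[...,2\]>188),150/[...,2]>th),150/; s/def cases(c,rmax=400)/def cases(c,th=215,rmax=400)/' h.py
python3 - <<'E'
from h import *
c=cap("wrist"); t=cap("top")
for x in cases(c): print(x)
print("top")
for x in cases(t,200): print(x)
E
```

```text
([0.5761, -0.1566, 0.02], 168.8, [0.034, 0.061], [395.0, 166.0])
([0.5462, -0.0613, 0.02], 4.7, [0.034, 0.059], [364.0, 97.0])
([0.4531, -0.0452, 0.02], 61.4, [0.034, 0.058], [290.0, 96.0])
top
([0.4477, -0.0468, 0.02], 62.2, [0.03, 0.057], [321.0, 245.0])
([0.4848, 0.2885, 0.02], 174.5, [0.029, 0.055], [202.0, 234.0])
([0.5403, -0.0629, 0.02], 4.2, [0.032, 0.056], [326.0, 212.0])
```

Run:
```python
from h import *
plan([((.451,-.0457,.08),down(-28)),((.451,-.0457,.005),down(-28)),((.451,-.0457,.2),down(-28)),((.42,.195,.2),down(-7)),((.42,.207,.08),down(-7))])
```

```text
at 22.4 [ 0.4774 -0.1365  0.2779] q [-0.32 -0.03  2.09 -0.    1.08 -0.16] yaw_y -9.2
d [8.59, -4.07, 19.76] dr [0.001, 0.003, 0.328] rows 5.3
d [0.0, 0.0, 7.5] dr [0.0, 0.0, 0.0] rows 1.8
d [0.0, 0.0, -19.5] dr [0.0, 0.0, 0.0] rows 4.7
d [19.8, -14.04, 0.0] dr [0.0, 0.0, -0.367] rows 5.8
d [1.19, -0.15, 12.0] dr [0.0, 0.0, 0.0] rows 2.9
```

arm_command(
  rows=[
    {"delta_pos":[8.6,-4.1,19.8],"dr":[0,0,0.328],"grip":0.2},
    {"delta_pos":[8.6,-4.1,19.8],"dr":[0,0,0.328],"grip":0.2},
    {"delta_pos":[8.6,-4.1,19.8],"dr":[0,0,0.328],"grip":0.2},
    {"delta_pos":[8.6,-4.1,19.8],"dr":[0,0,0.328],"grip":0.2},
    {"delta_pos":[8.6,-4.1,19.8],"dr":[0,0,0.328],"grip":0.2},
    {"delta_pos":[8.6,-4.1,19.8],"dr":[0,0,0.328],"grip":0.2},
    {"delta_pos":[8.6,-4.1,19.8],"dr":[0,0,0.328],"grip":0.2},
  ],
)

```text
time_s: 22.98
eef_pos: [0.449, -0.0443, 0.0777]
eef_rot: [-2.692, -1.617, 0.009]
contact_force: [-0.2, 0.0, 0.7]
finger_gap: 0.802
finger_force: 0.0
```

arm_command(
  rows=[
    {"delta_pos":[0,0,3],"dr":[0,0,0],"grip":0.2},
    {"delta_pos":[0,0,6],"dr":[0,0,0],"grip":0.2},
    {"delta_pos":[0,0,7.5],"dr":[0,0,0],"grip":0.2},
    {"delta_pos":[0,0,7.5],"dr":[0,0,0],"grip":0.2},
    {"delta_pos":[0,0,7.5],"dr":[0,0,0],"grip":1},
    {"delta_pos":[0,0,7.5],"dr":[0,0,0],"grip":1},
    {"delta_pos":[0,0,7.5],"dr":[0,0,0],"grip":1},
    {"delta_pos":[0,0,7.5],"dr":[0,0,0],"grip":1},
  ],
)

```text
time_s: 23.65
eef_pos: [0.452, -0.0457, 0.0061]
eef_rot: [2.692, 1.611, 0.001]
contact_force: [0.7, 0.7, 1.4]
finger_gap: 0.543
finger_force: 0.0
```

arm_command(
  rows=[
    {"delta_pos":[0,0,0],"dr":[0,0,0],"grip":1},
    {"delta_pos":[0,0,0],"dr":[0,0,0],"grip":1},
    {"delta_pos":[0,0,-4],"dr":[0,0,0],"grip":1},
    {"delta_pos":[0,0,-8],"dr":[0,0,0],"grip":1},
    {"delta_pos":[0,0,-12],"dr":[0,0,0],"grip":1},
    {"delta_pos":[0,0,-16],"dr":[0,0,0],"grip":1},
    {"delta_pos":[0,0,-19.5],"dr":[0,0,0],"grip":1},
    {"delta_pos":[0,0,-19.5],"dr":[0,0,0],"grip":1},
  ],
)

```text
time_s: 24.32
eef_pos: [0.4541, -0.0452, 0.2064]
eef_rot: [2.688, 1.609, 0.009]
contact_force: [1.5, 0.4, 0.9]
finger_gap: 0.392
finger_force: 30.0
```

arm_command(
  rows=[
    {"delta_pos":[19.8,-14,0],"dr":[0,0,-0.367],"grip":1},
    {"delta_pos":[19.8,-14,0],"dr":[0,0,-0.367],"grip":1},
    {"delta_pos":[19.8,-14,0],"dr":[0,0,-0.367],"grip":1},
    {"delta_pos":[19.8,-14,0],"dr":[0,0,-0.367],"grip":1},
    {"delta_pos":[19.8,-14,0],"dr":[0,0,-0.367],"grip":1},
    {"delta_pos":[19.8,-14,0],"dr":[0,0,-0.367],"grip":1},
    {"delta_pos":[19.8,-14,0],"dr":[0,0,-0.367],"grip":1},
    {"delta_pos":[19.8,-14,0],"dr":[0,0,-0.367],"grip":1},
  ],
)

```text
time_s: 24.98
eef_pos: [0.4205, 0.1971, 0.1988]
eef_rot: [2.351, 2.081, -0.004]
contact_force: [0.6, -0.0, 0.1]
finger_gap: 0.392
finger_force: 30.0
```

Run:
```python
from h import *
plan([((.42,.207,.065),down(-7)),((.42,.18,.22),down(-7))])
```

```text
at 24.9833 [0.4205 0.1971 0.1988] q [ 0.39  0.02  2.21 -0.    0.92  0.51] yaw_y -7.0
d [1.01, -0.17, 13.38] dr [-0.0, 0.003, 0.0] rows 3.2
d [-2.68, 0.33, -15.5] dr [0.0, 0.0, 0.0] rows 3.8
```

arm_command(
  rows=[
    {"delta_pos":[1,-0.2,4],"dr":[0,0,0],"grip":1},
    {"delta_pos":[1,-0.2,8],"dr":[0,0,0],"grip":1},
    {"delta_pos":[1,-0.2,11.5],"dr":[0,0,0],"grip":1},
    {"delta_pos":[1,-0.2,13.4],"dr":[0,0,0],"grip":1},
    {"delta_pos":[1,-0.2,13.4],"dr":[0,0,0],"grip":1},
    {"delta_pos":[1,-0.2,13.4],"dr":[0,0,0],"grip":0.45},
    {"delta_pos":[1,-0.2,13.4],"dr":[0,0,0],"grip":0.45},
    {"delta_pos":[1,-0.2,13.4],"dr":[0,0,0],"grip":0.45},
  ],
)

```text
time_s: 25.65
eef_pos: [0.4216, 0.2057, 0.0667]
eef_rot: [2.355, 2.075, 0.001]
contact_force: [-0.1, 0.4, -0.3]
finger_gap: 0.546
finger_force: 0.0
```

arm_command(
  rows=[
    {"delta_pos":[0,0,0],"dr":[0,0,0],"grip":0.45},
    {"delta_pos":[0,0,-4],"dr":[0,0,0],"grip":0.45},
    {"delta_pos":[0,0,-8],"dr":[0,0,0],"grip":0.45},
    {"delta_pos":[0,0,-12],"dr":[0,0,0],"grip":0.45},
    {"delta_pos":[-2,0,-15],"dr":[0,0,0],"grip":0.45},
    {"delta_pos":[-2,0,-15],"dr":[0,0,0],"grip":0.45},
  ],
)

```text
time_s: 26.15
eef_pos: [0.4204, 0.1859, 0.2218]
eef_rot: [2.352, 2.075, 0.011]
contact_force: [1.6, 0.5, 0.5]
finger_gap: 0.551
finger_force: 0.0
```

Run:
```python
from h import *
t=cap("top")
for x in cases(t,200): print(x)
plan([((.52,.0,.2),down(-55)),((.545,-.0615,.1),down(-85.5))])
```

```text
([0.5404, -0.0628, 0.02], 4.9, [0.032, 0.056], [326.0, 212.0])
([0.5709, -0.1585, 0.02], 170.2, [0.031, 0.057], [359.0, 200.0])
at 26.2 [0.4196 0.1862 0.2192] q [ 0.37 -0.02  2.21 -0.    0.95  0.5 ] yaw_y -7.2
d [-17.21, 12.29, 1.99] dr [0.006, -0.004, 0.834] rows 6.7
d [-1.48, 6.47, 10.0] dr [0.0, 0.0, 0.532] rows 4.3
```

Both of the remaining cases are unmoved. I pick B.

arm_command(
  rows=[
    {"delta_pos":[-17.2,12.3,2],"dr":[0,0,0.834],"grip":0.2},
    {"delta_pos":[-17.2,12.3,2],"dr":[0,0,0.834],"grip":0.2},
    {"delta_pos":[-17.2,12.3,2],"dr":[0,0,0.834],"grip":0.2},
    {"delta_pos":[-17.2,12.3,2],"dr":[0,0,0.834],"grip":0.2},
    {"delta_pos":[-17.2,12.3,2],"dr":[0,0,0.834],"grip":0.2},
    {"delta_pos":[-17.2,12.3,2],"dr":[0,0,0.834],"grip":0.2},
    {"delta_pos":[-17.2,12.3,2],"dr":[0,0,0.834],"grip":0.2},
    {"delta_pos":[-17.2,12.3,2],"dr":[0,0,0.834],"grip":0.2},
  ],
)

```text
time_s: 26.87
eef_pos: [0.5183, -0.0005, 0.1949]
eef_rot: [2.996, 0.937, -0.003]
contact_force: [-1.1, 0.5, 0.2]
finger_gap: 0.797
finger_force: 0.0
```

arm_command(
  rows=[
    {"delta_pos":[-1.5,6.5,10],"dr":[0,0,0.532],"grip":0.2},
    {"delta_pos":[-1.5,6.5,10],"dr":[0,0,0.532],"grip":0.2},
    {"delta_pos":[-1.5,6.5,10],"dr":[0,0,0.532],"grip":0.2},
    {"delta_pos":[-1.5,6.5,10],"dr":[0,0,0.532],"grip":0.2},
    {"delta_pos":[-1.5,6.5,10],"dr":[0,0,0.532],"grip":0.2},
    {"delta_pos":[-1.5,6.5,10],"dr":[0,0,0.532],"grip":0.2},
    {"delta_pos":[-1.5,6.5,10],"dr":[0,0,0.532],"grip":0.2},
  ],
)

```text
time_s: 27.45
eef_pos: [0.5433, -0.0615, 0.0957]
eef_rot: [3.136, 0.132, -0.001]
contact_force: [-0.2, -0.5, -0.1]
finger_gap: 0.798
finger_force: 0.0
```

Run:
```python
from h import *
w=cap("wrist")
for x in cases(w,215): print(x)
plan([((.5435,-.062,.005),down(-85.5))])
```

```text
([0.5448, -0.0607, 0.02], 5.8, [0.033, 0.058], [320.0, 204.0])
([0.5754, -0.1575, 0.02], 170.2, [0.034, 0.06], [446.0, 177.0])
at 27.5 [ 0.5435 -0.0616  0.096 ] q [-0.15  0.32  2.09 -0.    0.73  1.34] yaw_y -85.2
d [-0.0, 0.02, 9.1] dr [0.003, -0.0, 0.005] rows 2.2
```

arm_command(
  rows=[
    {"delta_pos":[0,0,4],"dr":[0,0,0],"grip":0.2},
    {"delta_pos":[0,0,7.5],"dr":[0,0,0],"grip":0.2},
    {"delta_pos":[0,0,9],"dr":[0,0,0],"grip":0.2},
    {"delta_pos":[0,0,9],"dr":[0,0,0],"grip":0.2},
    {"delta_pos":[0,0,9],"dr":[0,0,0],"grip":1},
    {"delta_pos":[0,0,9],"dr":[0,0,0],"grip":1},
    {"delta_pos":[0,0,9],"dr":[0,0,0],"grip":1},
    {"delta_pos":[0,0,9],"dr":[0,0,0],"grip":1},
  ],
)

```text
time_s: 28.17
eef_pos: [0.5445, -0.0623, 0.0072]
eef_rot: [3.136, 0.125, 0.003]
contact_force: [-0.5, -0.1, 0.5]
finger_gap: 0.539
finger_force: 0.0
```

arm_command(
  rows=[
    {"delta_pos":[0,0,0],"dr":[0,0,0],"grip":1},
    {"delta_pos":[0,0,0],"dr":[0,0,0],"grip":1},
    {"delta_pos":[0,0,-4],"dr":[0,0,0],"grip":1},
    {"delta_pos":[0,0,-8],"dr":[0,0,0],"grip":1},
    {"delta_pos":[0,0,-12],"dr":[0,0,0],"grip":1},
    {"delta_pos":[0,0,-16],"dr":[0,0,0],"grip":1},
    {"delta_pos":[0,0,-19.5],"dr":[0,0,0],"grip":1},
    {"delta_pos":[0,0,-19.5],"dr":[0,0,0],"grip":1},
  ],
)

```text
time_s: 28.83
eef_pos: [0.5468, -0.0622, 0.2079]
eef_rot: [3.134, 0.125, 0.015]
contact_force: [1.4, -0.4, 0.8]
finger_gap: 0.392
finger_force: 30.0
```

Run:
```python
from h import *
plan([((.55,.05,.2),down(-50)),((.543,.185,.2),down(-7)),((.543,.193,.065),down(-7))])
```

```text
at 28.8333 [ 0.5468 -0.0622  0.2079] q [-0.15  0.15  2.05 -0.    0.94  1.34] yaw_y -85.4
d [1.21, -11.16, 0.75] dr [0.008, -0.007, -0.619] rows 5.0
d [8.14, -10.79, 0.0] dr [0.0, 0.0, -0.75] rows 6.0
d [0.79, -0.1, 13.5] dr [0.0, 0.0, 0.0] rows 3.2
```

arm_command(
  rows=[
    {"delta_pos":[1.2,-11.2,0.5],"dr":[0,0,-0.62],"grip":1},
    {"delta_pos":[1.2,-11.2,0.5],"dr":[0,0,-0.62],"grip":1},
    {"delta_pos":[1.2,-11.2,0.5],"dr":[0,0,-0.62],"grip":1},
    {"delta_pos":[1.2,-11.2,0.5],"dr":[0,0,-0.62],"grip":1},
    {"delta_pos":[1.2,-11.2,0.5],"dr":[0,0,-0.62],"grip":1},
    {"delta_pos":[1.2,-11.2,0.5],"dr":[0,0,-0.62],"grip":1},
  ],
)

```text
time_s: 29.33
eef_pos: [0.5463, 0.0514, 0.1951]
eef_rot: [2.945, 1.086, -0.002]
contact_force: [0.6, 0.0, 0.1]
finger_gap: 0.392
finger_force: 30.0
```

arm_command(
  rows=[
    {"delta_pos":[8.1,-10.8,0],"dr":[0,0,-0.75],"grip":1},
    {"delta_pos":[8.1,-10.8,0],"dr":[0,0,-0.75],"grip":1},
    {"delta_pos":[8.1,-10.8,0],"dr":[0,0,-0.75],"grip":1},
    {"delta_pos":[8.1,-10.8,0],"dr":[0,0,-0.75],"grip":1},
    {"delta_pos":[8.1,-10.8,0],"dr":[0,0,-0.75],"grip":1},
    {"delta_pos":[8.1,-10.8,0],"dr":[0,0,-0.75],"grip":1},
    {"delta_pos":[8.1,-10.8,0],"dr":[0,0,-0.75],"grip":1},
    {"delta_pos":[8.1,-10.8,0],"dr":[0,0,-0.75],"grip":1},
  ],
)

```text
time_s: 30.0
eef_pos: [0.539, 0.1854, 0.1949]
eef_rot: [2.358, 2.073, -0.003]
contact_force: [0.5, -0.0, -0.6]
finger_gap: 0.397
finger_force: 30.0
```

arm_command(
  rows=[
    {"delta_pos":[0.8,-0.1,4],"dr":[0,0,0],"grip":1},
    {"delta_pos":[0.8,-0.1,8],"dr":[0,0,0],"grip":1},
    {"delta_pos":[0.8,-0.1,11.5],"dr":[0,0,0],"grip":1},
    {"delta_pos":[0.8,-0.1,13.4],"dr":[0,0,0],"grip":1},
    {"delta_pos":[0.8,-0.1,13.4],"dr":[0,0,0],"grip":1},
    {"delta_pos":[0.8,-0.1,13.4],"dr":[0,0,0],"grip":0.45},
    {"delta_pos":[0.8,-0.1,13.4],"dr":[0,0,0],"grip":0.45},
    {"delta_pos":[0.8,-0.1,13.4],"dr":[0,0,0],"grip":0.45},
  ],
)

```text
time_s: 30.67
eef_pos: [0.5403, 0.1936, 0.0629]
eef_rot: [2.352, 2.078, 0.001]
contact_force: [1.0, 0.5, -0.2]
finger_gap: 0.542
finger_force: 0.0
```

arm_command(
  rows=[
    {"delta_pos":[0,0,0],"dr":[0,0,0],"grip":0.45},
    {"delta_pos":[0,0,-4],"dr":[0,0,0],"grip":0.45},
    {"delta_pos":[0,0,-8],"dr":[0,0,0],"grip":0.45},
    {"delta_pos":[0,0,-12],"dr":[0,0,0],"grip":0.45},
    {"delta_pos":[-2,0,-15],"dr":[0,0,0],"grip":0.45},
    {"delta_pos":[-2,0,-15],"dr":[0,0,0],"grip":0.45},
  ],
)

```text
time_s: 31.17
eef_pos: [0.5394, 0.1734, 0.2185]
eef_rot: [2.348, 2.077, 0.011]
contact_force: [0.9, 0.7, 0.8]
finger_gap: 0.551
finger_force: 0.0
```

Run:
```python
from h import *
t=cap("top")
for x in cases(t,200): print(x)
plan([((.57,.03,.2),down(-50)),((.573,-.157,.15),down(-95)),((.5735,-.157,.1),down(-100.5))])
```

```text
([0.5708, -0.1582, 0.02], 171.2, [0.032, 0.057], [359.0, 200.0])
at 31.2167 [0.5384 0.1737 0.2156] q [ 0.27  0.16  2.01 -0.    0.96  0.4 ] yaw_y -7.0
d [-13.87, 4.89, 1.6] dr [0.007, -0.003, 0.75] rows 6.0
d [-11.79, 14.52, 5.0] dr [0.0, 0.0, 0.785] rows 6.3
d [0.05, -0.0, 5.0] dr [0.0, 0.0, 0.096] rows 1.2
```

arm_command(
  rows=[
    {"delta_pos":[-13.9,4.9,1.6],"dr":[0,0,0.75],"grip":0.2},
    {"delta_pos":[-13.9,4.9,1.6],"dr":[0,0,0.75],"grip":0.2},
    {"delta_pos":[-13.9,4.9,1.6],"dr":[0,0,0.75],"grip":0.2},
    {"delta_pos":[-13.9,4.9,1.6],"dr":[0,0,0.75],"grip":0.2},
    {"delta_pos":[-13.9,4.9,1.6],"dr":[0,0,0.75],"grip":0.2},
    {"delta_pos":[-13.9,4.9,1.6],"dr":[0,0,0.75],"grip":0.2},
    {"delta_pos":[-13.9,4.9,1.6],"dr":[0,0,0.75],"grip":0.2},
  ],
)

```text
time_s: 31.8
eef_pos: [0.5681, 0.0296, 0.195]
eef_rot: [2.953, 1.064, -0.003]
contact_force: [0.2, 0.3, -0.2]
finger_gap: 0.801
finger_force: 0.0
```

arm_command(
  rows=[
    {"delta_pos":[-11.8,14.5,5],"dr":[0,0,0.785],"grip":0.2},
    {"delta_pos":[-11.8,14.5,5],"dr":[0,0,0.785],"grip":0.2},
    {"delta_pos":[-11.8,14.5,5],"dr":[0,0,0.785],"grip":0.2},
    {"delta_pos":[-11.8,14.5,5],"dr":[0,0,0.785],"grip":0.2},
    {"delta_pos":[-11.8,14.5,5],"dr":[0,0,0.785],"grip":0.2},
    {"delta_pos":[-11.8,14.5,5],"dr":[0,0,0.785],"grip":0.2},
    {"delta_pos":[-11.8,14.5,5],"dr":[0,0,0.785],"grip":0.2},
    {"delta_pos":[-11.8,14.5,5],"dr":[0,0,0.785],"grip":0.2},
  ],
)

```text
time_s: 32.47
eef_pos: [0.5712, -0.1572, 0.1455]
eef_rot: [3.136, -0.132, -0.001]
contact_force: [-0.4, 1.0, 0.0]
finger_gap: 0.798
finger_force: 0.0
```

Run:
```python
from h import *
w=cap("wrist")
for x in cases(w,215): print(x)
plan([((.5735,-.1575,.005),down(-100.5))])
```

```text
([0.5748, -0.1567, 0.02], 170.0, [0.033, 0.057], [320.0, 187.0])
at 32.5167 [ 0.5713 -0.1568  0.1458] q [-0.31  0.3   1.99 -0.    0.85  1.35] yaw_y -94.6
d [0.23, 0.01, 14.08] dr [0.003, 0.0, 0.102] rows 3.4
```

arm_command(
  rows=[
    {"delta_pos":[0.2,0,4],"dr":[0,0,0.1],"grip":0.2},
    {"delta_pos":[0.2,0,8],"dr":[0,0,0.1],"grip":0.2},
    {"delta_pos":[0.2,0,12],"dr":[0,0,0.1],"grip":0.2},
    {"delta_pos":[0.2,0,13.9],"dr":[0,0,0.1],"grip":0.2},
    {"delta_pos":[0.2,0,13.9],"dr":[0,0,0.1],"grip":0.2},
    {"delta_pos":[0.2,0,13.9],"dr":[0,0,0.1],"grip":1},
    {"delta_pos":[0.2,0,13.9],"dr":[0,0,0.1],"grip":1},
    {"delta_pos":[0.2,0,13.9],"dr":[0,0,0.1],"grip":1},
  ],
)

```text
time_s: 33.18
eef_pos: [0.5748, -0.1579, 0.009]
eef_rot: [3.125, -0.289, 0.005]
contact_force: [0.5, -0.3, -0.1]
finger_gap: 0.612
finger_force: 0.0
```

arm_command(
  rows=[
    {"delta_pos":[0,0,0],"dr":[0,0,0],"grip":1},
    {"delta_pos":[0,0,0],"dr":[0,0,0],"grip":1},
    {"delta_pos":[0,0,0],"dr":[0,0,0],"grip":1},
    {"delta_pos":[0,0,-4],"dr":[0,0,0],"grip":1},
    {"delta_pos":[0,0,-8],"dr":[0,0,0],"grip":1},
    {"delta_pos":[0,0,-12],"dr":[0,0,0],"grip":1},
    {"delta_pos":[0,0,-16],"dr":[0,0,0],"grip":1},
    {"delta_pos":[0,0,-19.5],"dr":[0,0,0],"grip":1},
  ],
)

```text
time_s: 33.85
eef_pos: [0.5735, -0.1571, 0.2051]
eef_rot: [3.125, -0.291, 0.003]
contact_force: [1.3, 0.4, -0.3]
finger_gap: 0.391
finger_force: 30.0
```

Run:
```python
from h import *
plan([((.55,.0,.2),down(-55)),((.486,.185,.2),down(-7)),((.486,.1975,.075),down(-7))])
t=cap("top");H=hsv(t);m=(H[...,1]<60)&(H[...,2]>125); m[:190]=0;m[285:]=0;m[:,:165]=0;m[:,270:]=0
for k,a,r in blobs(m,30):
    X=plane(t,r[0],.03)[:2]-[.486,.238]; print(a,np.round(r[1]),"own",np.round([X@[.12,.993],X@[-.993,.12]],3))
```

```text
at 33.85 [ 0.5735 -0.1571  0.2051] q [-0.31  0.23  1.96 -0.    0.96  1.45] yaw_y -100.6
d [-5.21, -15.01, 0.45] dr [0.004, -0.001, -0.796] rows 6.4
d [5.37, -18.83, 0.0] dr [0.0, 0.0, -0.838] rows 6.7
d [1.24, -0.15, 12.5] dr [0.0, 0.0, 0.0] rows 3.0
700.5 [13. 70.] own [0.034 0.13 ]
217.5 [13. 19.] own [-0.04   0.064]
169.0 [10. 21.] own [0.008 0.022]
270.0 [14. 21.] own [0.049 0.006]
242.5 [13. 21.] own [-0.04  -0.059]
76.0 [29.  5.] own [ 0.15  -0.063]
```

arm_command(
  rows=[
    {"delta_pos":[-5.2,-15,0.4],"dr":[0,0,-0.796],"grip":1},
    {"delta_pos":[-5.2,-15,0.4],"dr":[0,0,-0.796],"grip":1},
    {"delta_pos":[-5.2,-15,0.4],"dr":[0,0,-0.796],"grip":1},
    {"delta_pos":[-5.2,-15,0.4],"dr":[0,0,-0.796],"grip":1},
    {"delta_pos":[-5.2,-15,0.4],"dr":[0,0,-0.796],"grip":1},
    {"delta_pos":[-5.2,-15,0.4],"dr":[0,0,-0.796],"grip":1},
    {"delta_pos":[-5.2,-15,0.4],"dr":[0,0,-0.796],"grip":1},
    {"delta_pos":[-5.2,-15,0.4],"dr":[0,0,-0.796],"grip":1},
  ],
)

```text
time_s: 34.57
eef_pos: [0.5499, 0.0002, 0.1976]
eef_rot: [2.992, 0.948, -0.001]
contact_force: [-0.3, -1.6, -0.2]
finger_gap: 0.394
finger_force: 30.0
```

arm_command(
  rows=[
    {"delta_pos":[5,-19.1,0],"dr":[0,0,-0.838],"grip":1},
    {"delta_pos":[5,-19.1,0],"dr":[0,0,-0.838],"grip":1},
    {"delta_pos":[5,-19.1,0],"dr":[0,0,-0.838],"grip":1},
    {"delta_pos":[5,-19.1,0],"dr":[0,0,-0.838],"grip":1},
    {"delta_pos":[5,-19.1,0],"dr":[0,0,-0.838],"grip":1},
    {"delta_pos":[5,-19.1,0],"dr":[0,0,-0.838],"grip":1},
    {"delta_pos":[5,-19.1,0],"dr":[0,0,-0.838],"grip":1},
    {"delta_pos":[5,-19.1,0],"dr":[0,0,-0.838],"grip":1},
  ],
)

```text
time_s: 35.23
eef_pos: [0.4813, 0.1855, 0.1971]
eef_rot: [2.348, 2.084, -0.003]
contact_force: [0.0, -0.4, -0.9]
finger_gap: 0.394
finger_force: 30.0
```

Run:
```python
from h import *
plan([((.480,.1965,.072),down(-7))])
```

```text
at 35.2333 [0.4813 0.1855 0.1971] q [ 0.32  0.11  2.11 -0.    0.92  0.45] yaw_y -6.8
d [1.11, -0.26, 12.51] dr [0.0, 0.003, 0.003] rows 3.0
```

arm_command(
  rows=[
    {"delta_pos":[1.1,-0.3,4],"dr":[0,0,0],"grip":1},
    {"delta_pos":[1.1,-0.3,8],"dr":[0,0,0],"grip":1},
    {"delta_pos":[1.1,-0.3,11],"dr":[0,0,0],"grip":1},
    {"delta_pos":[1.1,-0.3,12.5],"dr":[0,0,0],"grip":1},
    {"delta_pos":[1.1,-0.3,12.5],"dr":[0,0,0],"grip":1},
    {"delta_pos":[1.1,-0.3,12.5],"dr":[0,0,0],"grip":0.45},
    {"delta_pos":[1.1,-0.3,12.5],"dr":[0,0,0],"grip":0.45},
    {"delta_pos":[1.1,-0.3,12.5],"dr":[0,0,0],"grip":0.45},
  ],
)

```text
time_s: 35.9
eef_pos: [0.481, 0.1962, 0.0736]
eef_rot: [2.353, 2.078, 0.001]
contact_force: [0.1, -0.5, 1.0]
finger_gap: 0.542
finger_force: 0.0
```

arm_command(
  rows=[
    {"delta_pos":[0,0,0],"dr":[0,0,0],"grip":0.45},
    {"delta_pos":[0,0,-4],"dr":[0,0,0],"grip":0.45},
    {"delta_pos":[0,0,-8],"dr":[0,0,0],"grip":0.45},
    {"delta_pos":[0,0,-12],"dr":[0,0,0],"grip":0.45},
    {"delta_pos":[-4,0,-16],"dr":[0,0,0],"grip":0.45},
    {"delta_pos":[-8,0,-19],"dr":[0,0,0],"grip":0.45},
    {"delta_pos":[-12,0,-21],"dr":[0,0,0],"grip":0.45},
    {"delta_pos":[-14,0,-22],"dr":[0,0,0],"grip":0.45},
  ],
)

```text
time_s: 36.57
eef_pos: [0.4631, 0.0623, 0.2919]
eef_rot: [2.35, 2.08, 0.001]
contact_force: [0.1, 0.1, -0.9]
finger_gap: 0.552
finger_force: 0.0
```

Run:
```python
from h import *
plan([])
t=cap("top");H=hsv(t);m=(H[...,1]<60)&(H[...,2]>125); m[:190]=0;m[285:]=0;m[:,:165]=0;m[:,270:]=0
for k,a,r in blobs(m,30):
    X=plane(t,r[0],.03)[:2]-[.486,.238]; print(a,np.round(r[1]),"own",np.round([X@[.12,.993],X@[-.993,.12]],3))
print(cases(t,200))
s=cap("scene")
a=cv2.resize(t["im"][150:290,150:470],None,fx=2.4,fy=2.4); b=cv2.resize(s["im"][80:220,250:410],None,fx=1.9,fy=1.9)
b=np.pad(b,((0,0),(0,a.shape[1]-b.shape[1]),(0,0)))
cv2.imwrite("pics/c10.png",np.vstack([a,b])[:,:,::-1])
```

```text
at 36.5667 [0.4631 0.0623 0.2919] q [ 0.09 -0.1   2.13 -0.    1.11  0.21] yaw_y -7.0
475.0 [13. 42.] own [0.073 0.133]
256.5 [14. 21.] own [0.049 0.006]
94.5 [ 6. 20.] own [-0.037 -0.069]
73.0 [26.  5.] own [ 0.15  -0.067]
[]
```

View pics/c10.png

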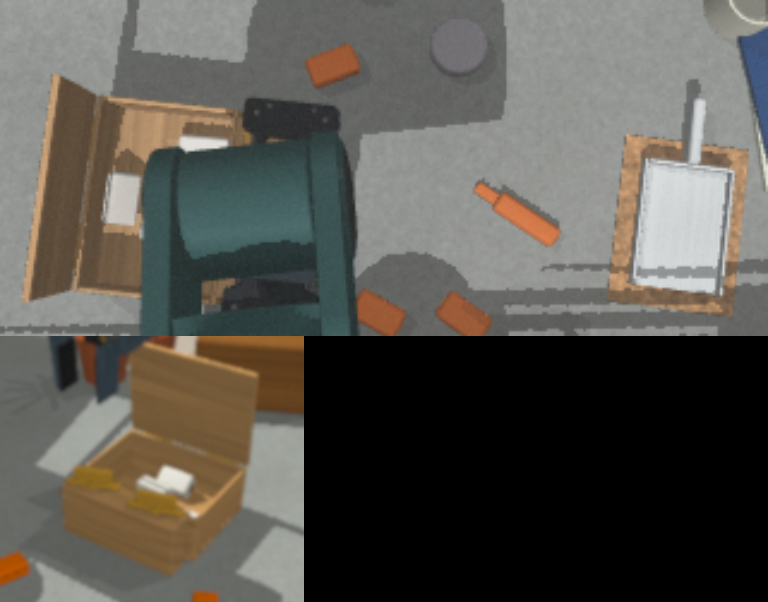

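All five cases are off the sill, and the tray sits centred and flat on the mat (around (685,225) in the crop). The lid is still upright. Next I close it from behind.

Run:
```python
from h import *
ex=np.array([.12,.993,0]);ex/=np.linalg.norm(ex);H=np.array([.4956,.3175,0])
def pt(deg,r=.135,pre=0):
    f=np.radians(deg); return H+ex*(-r*np.cos(f)+.008*np.sin(f)+.016+pre)+[0,0,.0805+r*np.sin(f)+.008*np.cos(f)]
N=down(-7)
p0=pt(90,pre=.045); print(p0)
plan([(H+ex*-.06+[0,0,.33],N),(p0+[0,0,.1],N),(p0,N),(pt(90,pre=.005),N)])
for d0,ds in((90,range(80,25,-8)),(30,(24,18,12,8,4,1,-.7,-.7))):
    b=pt(d0 if d0==90 else 32,pre=.005 if d0==90 else 0)
    print(d0,[ (N.T@(pt(d)-b)*100).round(1).tolist() for d in ds],list(ds))
```

```text
[0.50387814 0.38600162 0.2155    ]
at 36.6667 [0.4644 0.0601 0.2935] q [ 0.08 -0.1   2.13 -0.    1.11  0.21] yaw_y -7.2
d [19.92, -0.09, -3.69] dr [0.007, 0.002, -0.004] rows 4.9
d [12.9, -0.02, 1.45] dr [0.0, 0.0, 0.0] rows 3.1
d [0.0, 0.0, 10.0] dr [0.0, 0.0, 0.0] rows 2.4
d [-4.0, 0.01, 0.0] dr [0.0, 0.0, 0.0] rows 1.0
90 [[-2.9, 0.0, 0.1], [-4.7, 0.0, 0.4], [-6.5, 0.0, 1.0], [-8.2, 0.0, 1.9], [-9.7, 0.0, 2.9], [-11.1, 0.0, 4.2], [-12.3, 0.0, 5.7]] [80, 72, 64, 56, 48, 40, 32]
30 [[-1.0, 0.0, 1.6], [-1.6, 0.0, 2.9], [-2.0, 0.0, 4.2], [-2.2, 0.0, 5.2], [-2.4, 0.0, 6.1], [-2.5, 0.0, 6.8], [-2.5, 0.0, 7.2], [-2.5, 0.0, 7.2]] [24, 18, 12, 8, 4, 1, -0.7, -0.7]
```

arm_command(
  rows=[
    {"delta_pos":[19.9,0,-4],"dr":[0,0,0],"grip":1},
    {"delta_pos":[19.9,0,-4],"dr":[0,0,0],"grip":1},
    {"delta_pos":[19.9,0,-4],"dr":[0,0,0],"grip":1},
    {"delta_pos":[19.9,0,-4],"dr":[0,0,0],"grip":1},
    {"delta_pos":[19.9,0,-4],"dr":[0,0,0],"grip":1},
    {"delta_pos":[32.8,0,-3],"dr":[0,0,0],"grip":1},
    {"delta_pos":[32.8,0,-3],"dr":[0,0,0],"grip":1},
    {"delta_pos":[32.8,0,-3],"dr":[0,0,0],"grip":1},
  ],
)

```text
time_s: 37.33
eef_pos: [0.5025, 0.3873, 0.3192]
eef_rot: [2.352, 2.08, -0.001]
contact_force: [1.3, -1.0, -0.2]
finger_gap: 0.014
finger_force: 0.0
```

arm_command(
  rows=[
    {"delta_pos":[0,0,0],"dr":[0,0,0],"grip":1},
    {"delta_pos":[0,0,0],"dr":[0,0,0],"grip":1},
  ],
)

```text
time_s: 37.5
eef_pos: [0.5023, 0.3864, 0.3183]
eef_rot: [2.349, 2.083, -0.004]
contact_force: [-0.2, -0.0, -0.9]
finger_gap: 0.006
finger_force: 0.0
```

Run:
```python
from h import *
plan([((.504,.386,.2155),down(-7))])
```

```text
at 37.5 [0.5023 0.3864 0.3183] q [ 0.62  0.17  1.8  -0.    1.17  0.74] yaw_y -6.9
d [0.01, 0.18, 10.28] dr [-0.0, 0.003, 0.002] rows 2.5
```

arm_command(
  rows=[
    {"delta_pos":[0,0,4],"dr":[0,0,0],"grip":1},
    {"delta_pos":[0,0,8],"dr":[0,0,0],"grip":1},
    {"delta_pos":[0,0,10.3],"dr":[0,0,0],"grip":1},
    {"delta_pos":[-1,0,10.3],"dr":[0,0,0],"grip":1},
    {"delta_pos":[-2,0,10.3],"dr":[0,0,0],"grip":1},
    {"delta_pos":[-3,0,10.3],"dr":[0,0,0],"grip":1},
    {"delta_pos":[-4,0,10.3],"dr":[0,0,0],"grip":1},
  ],
)

```text
time_s: 38.08
eef_pos: [0.4989, 0.3436, 0.2183]
eef_rot: [2.352, 2.079, 0.002]
contact_force: [0.6, 0.1, 0.3]
finger_gap: 0.002
finger_force: 0.0
```

arm_command(
  rows=[
    {"delta_pos":[-1.5,0,0.1],"dr":[0,0,0],"grip":1},
    {"delta_pos":[-2.9,0,0.1],"dr":[0,0,0],"grip":1},
    {"delta_pos":[-4.7,0,0.4],"dr":[0,0,0],"grip":1},
    {"delta_pos":[-6.5,0,1],"dr":[0,0,0],"grip":1},
    {"delta_pos":[-8.2,0,1.9],"dr":[0,0,0],"grip":1},
    {"delta_pos":[-9.7,0,2.9],"dr":[0,0,0],"grip":1},
    {"delta_pos":[-11.1,0,4.2],"dr":[0,0,0],"grip":1},
    {"delta_pos":[-12.3,0,5.7],"dr":[0,0,0],"grip":1},
  ],
)

```text
time_s: 38.75
eef_pos: [0.4829, 0.2206, 0.159]
eef_rot: [2.352, 2.079, -0.002]
contact_force: [0.4, 1.0, -0.4]
finger_gap: 0.0
finger_force: 0.5
```

Run:
```python
from h import *
ex=np.array([.12,.993,0]);ex/=np.linalg.norm(ex);H=np.array([.4956,.3175,0])
s=env.sense();print((s["eef_pos"]-H)@ex, s["eef_pos"],s["contact_force"])
t=cap("top"); s2=cap("scene")
HH=hsv(s2); 
for d in (90,60,45,32,15): 
    f=np.radians(d); q=H+ex*(-.16*np.cos(f))+[0,0,.0805+.16*np.sin(f)]; print(d,[proj(s2,q+np.array([-.993,.12,0])*k).round().tolist() for k in(-.11,.11)])
cv2.imwrite("pics/lidscene.png",s2["im"][:,:,::-1])
```

```text
-0.09773519447719746 [0.48289382 0.22058923 0.15895269] [ 0.35906024  1.03880883 -0.43231697]
90 [[386.0, 100.0], [318.0, 81.0]]
60 [[372.0, 119.0], [303.0, 99.0]]
45 [[365.0, 134.0], [297.0, 111.0]]
32 [[360.0, 147.0], [292.0, 124.0]]
15 [[355.0, 164.0], [289.0, 140.0]]
```

arm_command(
  rows=[
    {"delta_pos":[-0.6,0,0.8],"dr":[0,0,0],"grip":1},
    {"delta_pos":[-1,0,1.6],"dr":[0,0,0],"grip":1},
    {"delta_pos":[-1.6,0,2.9],"dr":[0,0,0],"grip":1},
    {"delta_pos":[-2,0,4.2],"dr":[0,0,0],"grip":1},
    {"delta_pos":[-2.2,0,5.2],"dr":[0,0,0],"grip":1},
    {"delta_pos":[-2.4,0,6.1],"dr":[0,0,0],"grip":1},
    {"delta_pos":[-2.5,0,6.6],"dr":[0,0,0],"grip":1},
    {"delta_pos":[-2.5,0,6.6],"dr":[0,0,0],"grip":1},
  ],
)

```text
time_s: 39.52
eef_pos: [0.4795, 0.1972, 0.0922]
eef_rot: [2.352, 2.081, -0.005]
contact_force: [-1.1, 0.1, 0.0]
finger_gap: 0.007
finger_force: 0.0
```

Run:
```python
from h import *
s=env.sense();print(s["eef_pos"],s["contact_force"])
```

```text
[0.47950596 0.19717157 0.09224326] [-1.10304433  0.09668112  0.01447161]
```

arm_command(
  rows=[
    {"delta_pos":[0,0,0.2],"dr":[0,0,0],"grip":1},
    {"delta_pos":[0,0,0.4],"dr":[0,0,0],"grip":1},
    {"delta_pos":[0,0,0.4],"dr":[0,0,0],"grip":1},
  ],
)

```text
time_s: 39.77
eef_pos: [0.4802, 0.1975, 0.0894]
eef_rot: [2.351, 2.08, -0.002]
contact_force: [-0.2, 0.5, 0.7]
finger_gap: 0.008
finger_force: 0.0
```

arm_command(
  rows=[
    {"delta_pos":[0,0,0.1],"dr":[0,0,0],"grip":1},
    {"delta_pos":[0,0,0.2],"dr":[0,0,0],"grip":1},
    {"delta_pos":[0,0,0.2],"dr":[0,0,0],"grip":1},
  ],
)

```text
time_s: 40.02
eef_pos: [0.4804, 0.1976, 0.0886]
eef_rot: [2.351, 2.08, -0.003]
contact_force: [-8.1, -3.7, 23.0]
finger_gap: 0.008
finger_force: 11.4
```

The lid is shut: 23 N at z of 88.6 mm, which matches the text's 88.5 mm. Now the turnbuttons.

arm_command(
  rows=[
    {"delta_pos":[0,0,-3],"dr":[0,0,0],"grip":1},
    {"delta_pos":[0,0,-7],"dr":[0,0,0],"grip":0.6},
    {"delta_pos":[0,0,-11],"dr":[0,0,-0.1],"grip":0.6},
    {"delta_pos":[0,0,-11],"dr":[0,0,-0.9],"grip":0.6},
    {"delta_pos":[0,0,-11],"dr":[0,0,-0.9],"grip":0.6},
    {"delta_pos":[0,0,-11],"dr":[0,0,-0.9],"grip":0.6},
    {"delta_pos":[0,0,-11],"dr":[0,0,-0.9],"grip":0.6},
    {"delta_pos":[0,0,-11],"dr":[0,0,-0.9],"grip":0.6},
  ],
)

```text
time_s: 40.68
eef_pos: [0.4801, 0.1977, 0.1976]
eef_rot: [1.453, 2.784, -0.003]
contact_force: [0.2, -0.4, 0.1]
finger_gap: 0.399
finger_force: 0.0
```

Run:
```python
from h import *
plan([((.528,.125,.2),down(80)),((.528,.125,.2),down(97))])
```

```text
at 40.6833 [0.4801 0.1977 0.1976] q [ 0.35  0.12  2.11 -0.    0.92 -0.26] yaw_y 34.9
d [-8.71, -0.23, -0.22] dr [-0.002, 0.002, -0.787] rows 6.3
d [0.0, 0.0, 0.0] dr [0.0, 0.0, -0.297] rows 2.4
```

arm_command(
  rows=[
    {"delta_pos":[-8.7,-0.2,0],"dr":[0,0,-0.787],"grip":0.6},
    {"delta_pos":[-8.7,-0.2,0],"dr":[0,0,-0.787],"grip":0.6},
    {"delta_pos":[-8.7,-0.2,0],"dr":[0,0,-0.787],"grip":0.6},
    {"delta_pos":[-8.7,-0.2,0],"dr":[0,0,-0.787],"grip":0.6},
    {"delta_pos":[-8.7,-0.2,0],"dr":[0,0,-0.787],"grip":0.6},
    {"delta_pos":[-8.7,-0.2,0],"dr":[0,0,-0.787],"grip":0.6},
    {"delta_pos":[-8.7,-0.2,0],"dr":[0,0,-0.787],"grip":0.6},
  ],
)

```text
time_s: 41.27
eef_pos: [0.5278, 0.1247, 0.1976]
eef_rot: [0.273, 3.129, -0.004]
contact_force: [0.6, -0.2, -0.6]
finger_gap: 0.399
finger_force: 0.0
```

arm_command(
  rows=[
    {"delta_pos":[0,0,0],"dr":[0,0,-0.3],"grip":0.6},
    {"delta_pos":[0,0,0],"dr":[0,0,-0.3],"grip":0.6},
    {"delta_pos":[0,0,0],"dr":[0,0,-0.3],"grip":0.6},
    {"delta_pos":[0,0,0],"dr":[0,0,-0.3],"grip":0.6},
  ],
)

```text
time_s: 41.6
eef_pos: [0.5277, 0.1249, 0.1976]
eef_rot: [-0.19, 3.136, -0.004]
contact_force: [-0.1, 0.3, -0.5]
finger_gap: 0.404
finger_force: 0.0
```

```bash
cat >> h.py <<'E'
def brass(c,z=.11):
    H=hsv(c); h=H[...,0]; m=(h>=19)&(h<=29)&(H[...,1]>120)&(H[...,2]>50); out=[]
    for k,a,r in blobs(m,40,20000):
        P=np.array([plane(c,q,z)[:2] for q in cv2.boxPoints(r)]); e=[P[1]-P[0],P[2]-P[1]]; l=max(e,key=np.linalg.norm)
        out.append((np.round(r[0]).tolist(),P.mean(0).round(4).tolist(),round(float(np.degrees(np.arctan2(l[1],l[0]))%180),1),[round(float(np.linalg.norm(x)),3) for x in e],a))
    return out
E
python3 - <<'E'
from h import *
w=cap("wrist");t=cap("top"); H=hsv(w)
for X in([.528,.127,.1215],[.54,.128,.1215],[.419,.14,.1215]):
    u=proj(w,X).round().astype(int); print(u,H[u[1],u[0]] if 0<=u[0]<640 and 0<=u[1]<400 else "")
for n,c in(("w",w),("t",t)):
    for x in brass(c): print(n,x)
plan([])
cv2.imwrite("pics/turnA.png",w["im"][:,:,::-1])
E
```

```text
[324 205] [ 19 132 179]
[323 219] [ 19 130 182]
[361  62] [ 18 130 184]
w ([515.0, 245.0], [0.5477, 0.2972], 170.2, [0.044, 0.004], 61.0)
w ([325.0, 216.0], [0.5418, 0.1299], 7.7, [0.017, 0.042], 392.5)
w ([328.0, 190.0], [0.5176, 0.129], 7.5, [0.006, 0.009], 40.5)
w ([324.0, 177.0], [0.5075, 0.1248], 7.5, [0.011, 0.015], 75.5)
w ([324.0, 161.0], [0.4944, 0.1231], 7.5, [0.011, 0.016], 94.5)
w ([575.0, 118.0], [0.4378, 0.3118], 172.7, [0.03, 0.004], 77.0)
w ([360.0, 65.0], [0.4213, 0.1413], 10.6, [0.016, 0.078], 1206.0)
at 41.7 [0.5277 0.1249 0.1976] q [ 0.19  0.15  2.06 -0.    0.93 -1.49] yaw_y 96.7
```

Run:
```python
from h import *
w=cap("wrist");H=hsv(w)
for X in([.51,.16,.09],[.51,.1,.09]):
    u=proj(w,X).round().astype(int); print("wood",u,H[u[1],u[0]])
for lo in (17,18):
  m=(H[...,0]>=lo)&(H[...,0]<=29)&(H[...,1]>115)&(H[...,2]>50)
  m=cv2.morphologyEx(m.astype(np.uint8),cv2.MORPH_CLOSE,np.ones((5,5)))
  for k,a,r in blobs(m,250,20000):
    for z in(.1215,):
        P=np.array([plane(w,q,z)[:2] for q in cv2.boxPoints(r)]); e=[P[1]-P[0],P[2]-P[1]]; l=max(e,key=np.linalg.norm)
        print(lo,np.round(r[0]),P.mean(0).round(4),np.degrees(np.arctan2(l[1],l[0]))%180,[np.linalg.norm(x).round(3) for x in e])
```

```text
wood [363 179] [ 16  99 173]
wood [295 171] [ 60   4 120]
17 [347. 344.] [0.6583 0.1638] 96.90030570786848 [np.float64(0.022), np.float64(0.289)]
17 [400. 293.] [0.6004 0.2028] 13.644544831013063 [np.float64(0.01), np.float64(0.054)]
17 [243. 293.] [0.6168 0.0666] 179.69042517487628 [np.float64(0.054), np.float64(0.01)]
17 [325. 196.] [0.5221 0.1273] 7.468845032049351 [np.float64(0.017), np.float64(0.076)]
17 [574. 119.] [0.44   0.3027] 172.4603757646019 [np.float64(0.043), np.float64(0.004)]
17 [359.  65.] [0.4228 0.1397] 9.25905982337113 [np.float64(0.018), np.float64(0.076)]
18 [347. 344.] [0.6583 0.1638] 96.90030570786848 [np.float64(0.022), np.float64(0.289)]
18 [400. 293.] [0.6004 0.2028] 13.644544831013063 [np.float64(0.01), np.float64(0.054)]
18 [243. 293.] [0.6168 0.0666] 179.69042517487628 [np.float64(0.054), np.float64(0.01)]
18 [325. 196.] [0.5221 0.1273] 7.468845032049351 [np.float64(0.017), np.float64(0.076)]
18 [574. 119.] [0.44   0.3027] 172.4603757646019 [np.float64(0.043), np.float64(0.004)]
18 [359.  65.] [0.4228 0.1397] 9.25905982337113 [np.float64(0.018), np.float64(0.076)]
```

Run:
```python
from h import *
plan([((.529,.1272,.101),down(97.5))])
```

```text
at 41.75 [0.5277 0.1249 0.1976] q [ 0.19  0.15  2.06 -0.    0.93 -1.49] yaw_y 96.7
d [-0.16, 0.24, 9.66] dr [-0.003, -0.0, -0.014] rows 2.3
```

arm_command(
  rows=[
    {"delta_pos":[-0.2,0.2,4],"dr":[0,0,-0.014],"grip":0.6},
    {"delta_pos":[-0.2,0.2,7.5],"dr":[0,0,-0.014],"grip":0.6},
    {"delta_pos":[-0.2,0.2,9.5],"dr":[0,0,-0.014],"grip":0.6},
    {"delta_pos":[-0.2,0.2,9.5],"dr":[0,0,-0.014],"grip":0.6},
    {"delta_pos":[-0.2,0.2,9.5],"dr":[0,0,-0.014],"grip":0.9},
    {"delta_pos":[-0.2,0.2,9.5],"dr":[0,0,-0.014],"grip":1},
    {"delta_pos":[-0.2,0.2,9.5],"dr":[0,0,-0.014],"grip":1},
    {"delta_pos":[-0.2,0.2,9.5],"dr":[0,0,-0.014],"grip":1},
  ],
)

```text
time_s: 42.42
eef_pos: [0.5304, 0.127, 0.104]
eef_rot: [-0.208, 3.132, -0.004]
contact_force: [-0.5, 0.0, -0.2]
finger_gap: 0.14
finger_force: 0.0
```

arm_command(
  rows=[
    {"delta_pos":[0,0,0],"dr":[0,0,0],"grip":1},
    {"delta_pos":[0,0,0],"dr":[0,0,0],"grip":1},
  ],
)

```text
time_s: 42.58
eef_pos: [0.5303, 0.1274, 0.1039]
eef_rot: [-0.207, 3.133, -0.003]
contact_force: [-1.5, 4.9, 7.0]
finger_gap: 0.106
finger_force: 30.0
```

arm_command(
  rows=[
    {"delta_pos":[0,0,0],"dr":[0,0,0.12],"grip":1},
    {"delta_pos":[0,0,0],"dr":[0,0,0.24],"grip":1},
    {"delta_pos":[0,0,0],"dr":[0,0,0.36],"grip":1},
    {"delta_pos":[0,0,0],"dr":[0,0,0.48],"grip":1},
    {"delta_pos":[0,0,0],"dr":[0,0,0.6],"grip":1},
    {"delta_pos":[0,0,0],"dr":[0,0,0.72],"grip":1},
    {"delta_pos":[0,0,0],"dr":[0,0,0.82],"grip":1},
    {"delta_pos":[0,0,0],"dr":[0,0,0.9],"grip":1},
  ],
)

```text
time_s: 43.25
eef_pos: [0.5296, 0.1257, 0.1038]
eef_rot: [1.182, 2.909, -0.007]
contact_force: [-7.0, -16.6, 16.1]
finger_gap: 0.111
finger_force: 30.0
```

arm_command(
  rows=[
    {"delta_pos":[0,0,0],"dr":[0,0,0.12],"grip":1},
    {"delta_pos":[0,0,0],"dr":[0,0,0.24],"grip":1},
    {"delta_pos":[0,0,0],"dr":[0,0,0.36],"grip":1},
    {"delta_pos":[0,0,0],"dr":[0,0,0.48],"grip":1},
    {"delta_pos":[0,0,0],"dr":[0,0,0.6],"grip":1},
    {"delta_pos":[0,0,0],"dr":[0,0,0.72],"grip":1},
    {"delta_pos":[0,0,0],"dr":[0,0,0.84],"grip":1},
    {"delta_pos":[0,0,0],"dr":[0,0,0.92],"grip":1},
  ],
)

```text
time_s: 43.92
eef_pos: [0.5277, 0.125, 0.1037]
eef_rot: [2.352, 2.081, -0.011]
contact_force: [-19.6, -21.2, 32.2]
finger_gap: 0.106
finger_force: 30.0
```

arm_command(
  rows=[
    {"delta_pos":[0,0,0],"dr":[0,0,0],"grip":1},
    {"delta_pos":[0,0,0],"dr":[0,0,0],"grip":1},
  ],
)

```text
time_s: 44.08
eef_pos: [0.5277, 0.125, 0.1038]
eef_rot: [2.345, 2.088, -0.011]
contact_force: [-18.4, -22.8, 30.6]
finger_gap: 0.11
finger_force: 30.0
```

Run:
```python
from h import *
plan([]); s=env.sense(); print(s["torque"],s["contact_force"])
```

```text
at 44.0833 [0.5277 0.125  0.1038] q [ 0.19  0.3   2.09 -0.01  0.75  0.31] yaw_y -6.7
[-4.13115428  3.60582505 -0.0591315 ] [-18.37650835 -22.81744758  30.55471785]
```

arm_command(
  rows=[
    {"delta_pos":[0,0,0],"dr":[0,0,0],"grip":0.8},
    {"delta_pos":[0,0,0],"dr":[0,0,0],"grip":0.6},
    {"delta_pos":[0,0,0],"dr":[0,0,0],"grip":0.6},
    {"delta_pos":[0,0,-3],"dr":[0,0,0],"grip":0.6},
    {"delta_pos":[0,0,-6],"dr":[0,0,0],"grip":0.6},
    {"delta_pos":[0,0,-9.5],"dr":[0,0,0],"grip":0.6},
    {"delta_pos":[0,0,-9.5],"dr":[0,0,0],"grip":0.6},
  ],
)

```text
time_s: 44.67
eef_pos: [0.5327, 0.1279, 0.2037]
eef_rot: [2.342, 2.085, 0.009]
contact_force: [2.3, 0.8, 0.8]
finger_gap: 0.397
finger_force: 0.0
```

Run:
```python
from h import *
plan([((.47,.13,.2),down(47)),((.422,.139,.2),down(101))])
```

```text
at 44.6667 [0.5327 0.1279 0.2037] q [ 0.19  0.15  2.05 -0.    0.93  0.31] yaw_y -6.7
d [-0.52, -6.25, 0.32] dr [0.008, 0.004, -0.936] rows 7.5
d [4.12, -2.62, 0.0] dr [0.0, 0.0, -0.942] rows 7.5
```

arm_command(
  rows=[
    {"delta_pos":[-0.5,-6.2,0.3],"dr":[0,0,-0.94],"grip":0.6},
    {"delta_pos":[-0.5,-6.2,0.3],"dr":[0,0,-0.94],"grip":0.6},
    {"delta_pos":[-0.5,-6.2,0.3],"dr":[0,0,-0.94],"grip":0.6},
    {"delta_pos":[-0.5,-6.2,0.3],"dr":[0,0,-0.94],"grip":0.6},
    {"delta_pos":[-0.5,-6.2,0.3],"dr":[0,0,-0.94],"grip":0.6},
    {"delta_pos":[-0.5,-6.2,0.3],"dr":[0,0,-0.94],"grip":0.6},
    {"delta_pos":[-0.5,-6.2,0.3],"dr":[0,0,-0.94],"grip":0.6},
    {"delta_pos":[-0.5,-6.2,0.3],"dr":[0,0,-0.94],"grip":0.6},
  ],
)

```text
time_s: 45.33
eef_pos: [0.4675, 0.1295, 0.1946]
eef_rot: [1.135, 2.928, -0.003]
contact_force: [0.1, 0.1, -0.3]
finger_gap: 0.401
finger_force: 0.0
```

arm_command(
  rows=[
    {"delta_pos":[4.1,-2.6,0],"dr":[0,0,-0.94],"grip":0.6},
    {"delta_pos":[4.1,-2.6,0],"dr":[0,0,-0.94],"grip":0.6},
    {"delta_pos":[4.1,-2.6,0],"dr":[0,0,-0.94],"grip":0.6},
    {"delta_pos":[4.1,-2.6,0],"dr":[0,0,-0.94],"grip":0.6},
    {"delta_pos":[4.1,-2.6,0],"dr":[0,0,-0.94],"grip":0.6},
    {"delta_pos":[4.1,-2.6,0],"dr":[0,0,-0.94],"grip":0.6},
    {"delta_pos":[4.1,-2.6,0],"dr":[0,0,-0.94],"grip":0.6},
    {"delta_pos":[4.1,-2.6,0],"dr":[0,0,-0.94],"grip":0.6},
  ],
)

```text
time_s: 46.0
eef_pos: [0.4197, 0.1383, 0.1946]
eef_rot: [-0.314, 3.125, -0.004]
contact_force: [-0.3, -0.3, 0.2]
finger_gap: 0.398
finger_force: 0.0
```

Run:
```python
from h import *
plan([((.4205,.1405,.1025),down(101))])
w=cap("wrist");t=cap("top")
for c,z in((w,.1215),(t,.11)):
  H=hsv(c); m=(H[...,0]>=18)&(H[...,0]<=29)&(H[...,1]>112)&(H[...,2]>50)
  m=cv2.morphologyEx(m.astype(np.uint8),cv2.MORPH_CLOSE,np.ones((3,3)))
  for k,a,r in blobs(m,60,20000):
    P=np.array([plane(c,q,z)[:2] for q in cv2.boxPoints(r)]); e=[P[1]-P[0],P[2]-P[1]]; l=max(e,key=np.linalg.norm)
    if .03<np.linalg.norm(l)<.1 and .35<P.mean(0)[0]<.6: print(np.round(r[0]),P.mean(0).round(4),np.degrees(np.arctan2(l[1],l[0]))%180,[np.linalg.norm(x).round(3) for x in e])
```

```text
at 46.0 [0.4197 0.1383 0.1946] q [ 0.27 -0.01  2.25 -0.    0.91 -1.5 ] yaw_y 101.5
d [-0.12, 0.23, 9.21] dr [-0.003, 0.0, 0.008] rows 2.2
[306. 319.] [0.5255 0.1462] 101.6571917621516 [np.float64(0.042), np.float64(0.023)]
[400. 293.] [0.4839 0.2208] 18.434983848814582 [np.float64(0.01), np.float64(0.054)]
[243. 293.] [0.5112 0.0883] 5.89179452793158 [np.float64(0.054), np.float64(0.011)]
[516. 251.] [0.4262 0.3038] 172.83848691810286 [np.float64(0.043), np.float64(0.004)]
[326. 196.] [0.4131 0.1404] 12.30433849383941 [np.float64(0.017), np.float64(0.076)]
[256. 217.] [0.5233 0.1231] 88.74154018532033 [np.float64(0.079), np.float64(0.016)]
```

arm_command(
  rows=[
    {"delta_pos":[-0.1,0.2,4],"dr":[0,0,-0.014],"grip":0.6},
    {"delta_pos":[-0.1,0.2,7.5],"dr":[0,0,-0.014],"grip":0.6},
    {"delta_pos":[-0.1,0.2,9.2],"dr":[0,0,-0.014],"grip":0.6},
    {"delta_pos":[-0.1,0.2,9.2],"dr":[0,0,-0.014],"grip":0.6},
    {"delta_pos":[-0.1,0.2,9.2],"dr":[0,0,-0.014],"grip":0.9},
    {"delta_pos":[-0.1,0.2,9.2],"dr":[0,0,-0.014],"grip":1},
    {"delta_pos":[-0.1,0.2,9.2],"dr":[0,0,-0.014],"grip":1},
    {"delta_pos":[-0.1,0.2,9.2],"dr":[0,0,-0.014],"grip":1},
  ],
)

```text
time_s: 46.77
eef_pos: [0.421, 0.1402, 0.1037]
eef_rot: [-0.323, 3.123, -0.004]
contact_force: [-0.4, 0.0, 0.2]
finger_gap: 0.14
finger_force: 0.1
```

arm_command(
  rows=[
    {"delta_pos":[0,0,0],"dr":[0,0,0],"grip":1},
    {"delta_pos":[0,0,0],"dr":[0,0,0],"grip":1},
  ],
)

```text
time_s: 46.93
eef_pos: [0.4209, 0.1413, 0.1037]
eef_rot: [-0.321, 3.123, -0.001]
contact_force: [-4.8, 16.9, 6.7]
finger_gap: 0.11
finger_force: 30.0
```

Run:
```python
from h import *
plan([])
t=cap("top")
H=hsv(t); m=(H[...,0]>=18)&(H[...,0]<=29)&(H[...,1]>100)&(H[...,2]>40)
for k,a,r in blobs(m,40,20000):
    P=np.array([plane(t,q,.11)[:2] for q in cv2.boxPoints(r)]); e=[P[1]-P[0],P[2]-P[1]]; l=max(e,key=np.linalg.norm)
    if .35<P.mean(0)[0]<.6 and .05<P.mean(0)[1]<.3: print(np.round(r[0]),P.mean(0).round(4),np.degrees(np.arctan2(l[1],l[0]))%180,[np.linalg.norm(x).round(3) for x in e])
```

```text
at 46.9333 [0.4209 0.1413 0.1037] q [ 0.27  0.16  2.29 -0.    0.7  -1.5 ] yaw_y 101.8
[262. 217.] [0.5229 0.1061] 88.74154018532032 [np.float64(0.045), np.float64(0.016)]
```

arm_command(
  rows=[
    {"delta_pos":[0,0,0],"dr":[0,0,0.12],"grip":1},
    {"delta_pos":[0,0,0],"dr":[0,0,0.24],"grip":1},
    {"delta_pos":[0,0,0],"dr":[0,0,0.36],"grip":1},
    {"delta_pos":[0,0,0],"dr":[0,0,0.48],"grip":1},
    {"delta_pos":[0,0,0],"dr":[0,0,0.6],"grip":1},
    {"delta_pos":[0,0,0],"dr":[0,0,0.72],"grip":1},
    {"delta_pos":[0,0,0],"dr":[0,0,0.84],"grip":1},
    {"delta_pos":[0,0,0],"dr":[0,0,0.95],"grip":1},
  ],
)

```text
time_s: 47.65
eef_pos: [0.4203, 0.1397, 0.1036]
eef_rot: [1.149, 2.923, -0.005]
contact_force: [-5.4, -8.6, 17.6]
finger_gap: 0.109
finger_force: 30.0
```

arm_command(
  rows=[
    {"delta_pos":[0,0,0],"dr":[0,0,0.12],"grip":1},
    {"delta_pos":[0,0,0],"dr":[0,0,0.24],"grip":1},
    {"delta_pos":[0,0,0],"dr":[0,0,0.36],"grip":1},
    {"delta_pos":[0,0,0],"dr":[0,0,0.48],"grip":1},
    {"delta_pos":[0,0,0],"dr":[0,0,0.6],"grip":1},
    {"delta_pos":[0,0,0],"dr":[0,0,0.72],"grip":1},
    {"delta_pos":[0,0,0],"dr":[0,0,0.84],"grip":1},
    {"delta_pos":[0,0,0],"dr":[0,0,0.95],"grip":1},
  ],
)

```text
time_s: 48.32
eef_pos: [0.4186, 0.1391, 0.1035]
eef_rot: [2.358, 2.074, -0.009]
contact_force: [-19.8, -12.8, 34.2]
finger_gap: 0.105
finger_force: 30.0
```

arm_command(
  rows=[
    {"delta_pos":[0,0,0],"dr":[0,0,0],"grip":1},
    {"delta_pos":[0,0,0],"dr":[0,0,0],"grip":1},
  ],
)

```text
time_s: 48.48
eef_pos: [0.4186, 0.1391, 0.1035]
eef_rot: [2.353, 2.08, -0.009]
contact_force: [-17.9, -12.9, 33.6]
finger_gap: 0.108
finger_force: 30.0
```

Run:
```python
from h import *
plan([]); s=env.sense(); print(s["torque"],s["contact_force"])
```

```text
at 48.4833 [0.4186 0.1391 0.1035] q [ 0.27  0.16  2.29 -0.01  0.7   0.4 ] yaw_y -7.0
[-2.49373435e+00  3.54091808e+00  2.54157151e-04] [-17.93270768 -12.88973437  33.62126792]
```

Release, back off, and check both.

arm_command(
  rows=[
    {"delta_pos":[0,0,0],"dr":[0,0,0],"grip":0.8},
    {"delta_pos":[0,0,0],"dr":[0,0,0],"grip":0.6},
    {"delta_pos":[0,0,0],"dr":[0,0,0],"grip":0.6},
    {"delta_pos":[0,0,-3],"dr":[0,0,0],"grip":0.6},
    {"delta_pos":[0,0,-6],"dr":[0,0,0],"grip":0.6},
    {"delta_pos":[0,0,-10],"dr":[0,0,0],"grip":0.6},
    {"delta_pos":[0,0,-14],"dr":[0,0,0],"grip":0.6},
    {"delta_pos":[0,0,-16],"dr":[0,0,0],"grip":0.6},
  ],
)

```text
time_s: 49.15
eef_pos: [0.4215, 0.1409, 0.2672]
eef_rot: [2.35, 2.079, 0.004]
contact_force: [1.0, 0.3, 1.0]
finger_gap: 0.4
finger_force: 0.0
```

arm_command(
  rows=[
    {"delta_pos":[-12,6,0],"dr":[0,0,0],"grip":0.6},
    {"delta_pos":[-12,6,0],"dr":[0,0,0],"grip":0.6},
    {"delta_pos":[-12,6,0],"dr":[0,0,0],"grip":0.6},
    {"delta_pos":[-12,6,0],"dr":[0,0,0],"grip":0.6},
    {"delta_pos":[-12,6,0],"dr":[0,0,0],"grip":0.6},
    {"delta_pos":[-24,8,0],"dr":[0,0,0],"grip":0.6},
    {"delta_pos":[-24,8,0],"dr":[0,0,0],"grip":0.6},
    {"delta_pos":[-24,8,0],"dr":[0,0,0],"grip":0.6},
  ],
)

```text
time_s: 49.82
eef_pos: [0.4701, -0.1079, 0.2634]
eef_rot: [2.349, 2.082, -0.002]
contact_force: [0.6, 1.0, -0.7]
finger_gap: 0.4
finger_force: 0.0
```

Run:
```python
from h import *
plan([])
w=cap("wrist");t=cap("top");s=cap("scene")
for n,c,z in(("w",w,.1215),("t",t,.1215)):
  H=hsv(c); m=(H[...,0]>=18)&(H[...,0]<=29)&(H[...,1]>105)&(H[...,2]>50)
  for k,a,r in blobs(m,40,20000):
    P=np.array([plane(c,q,z)[:2] for q in cv2.boxPoints(r)]); e=[P[1]-P[0],P[2]-P[1]]; l=max(e,key=np.linalg.norm)
    if .03<np.linalg.norm(l)<.12 and .35<P.mean(0)[0]<.6 and .05<P.mean(0)[1]<.3: print(n,np.round(r[0]),P.mean(0).round(4),np.degrees(np.arctan2(l[1],l[0]))%180,[np.linalg.norm(x).round(3) for x in e])
a=cv2.resize(t["im"][170:290,150:290],None,fx=2.8,fy=2.8,interpolation=2); b=cv2.resize(s["im"][80:215,255:405],None,fx=2.6,fy=2.6,interpolation=2)
f=cv2.resize(t["im"][90:320,150:480],None,fx=.9,fy=.9); b2=b
h=max(a.shape[0],b.shape[0]); g=lambda x:np.pad(x,((0,h-x.shape[0]),(0,0),(0,0)))
top=np.hstack([g(a),g(b)]); bot=np.pad(f,((0,0),(0,top.shape[1]-f.shape[1]),(0,0)))
cv2.imwrite("pics/end.png",np.vstack([top,bot])[:600,:800,::-1])
```

```text
at 49.8167 [ 0.4701 -0.1079  0.2634] q [-0.27 -0.04  2.13 -0.    1.05 -0.15] yaw_y -6.9
t [251. 258.] [0.416  0.1353] 88.68389885463955 [np.float64(0.077), np.float64(0.018)]
t [253. 216.] [0.5243 0.1295] 83.53361381208343 [np.float64(0.012), np.float64(0.063)]
```

View pics/end.png

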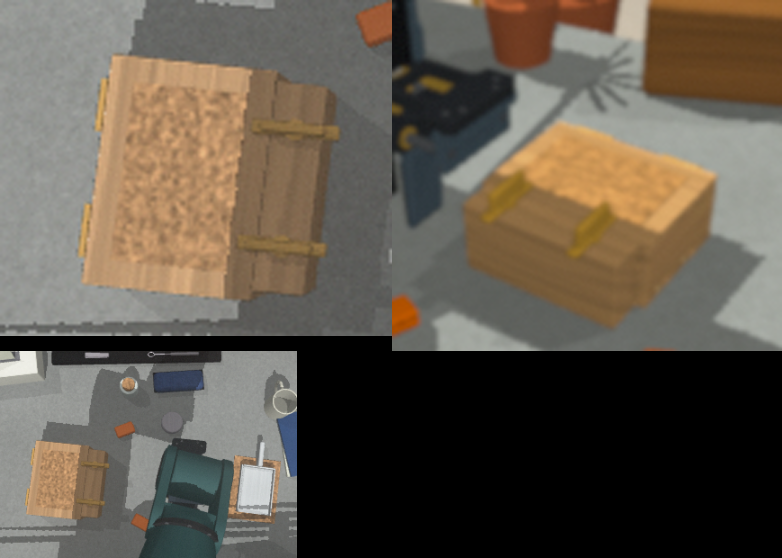

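The last picture shows the lid shut and both turnbuttons square across its edge, near (295,130) and (282,246). The tray is flat on its mat, the sill is clear of cases, and the bystanders are in place.

```bash
python3 -c "
from plant import workorder
print(workorder.job_done())"
```

```text
the job is handed in; nothing more can be done
None
```

I handed the job in at about 50 s of the 210 s allowed: all five cases are in the box, the empty tray is flat in the middle of its mat, and the lid was shut before both turnbuttons were turned square across its edge. The hand-in call returned no verdict.

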